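Flip the coaster in the folding tray and stand the spice jar on it

TASK

The square coaster lies cork side up in the hinged leaf of the folding tray. Without touching the coaster, raise that leaf by its handle until the coaster tumbles over, cork side down, into the tray's fixed half, then lower the leaf flat again by hand rather than letting it slam. Then lift the short jar over the rack's front rail and stand it upright in the middle of the coaster (set it down, do not drop it), leaving the other things where they are.

Things in the scene. Friction and masses are not known exactly. Their poses are not given: they have to be found in the camera images.
- tray: Folding dark wooden tray fixed to the counter. Origin at counter level below the hinge line, mid-width; z up, x along the hinge. Fixed half on the -y side, hinged leaf on the +y side (flat: floor 26 mm above the counter, inside 115 by 102 mm, walls 14 mm above it, outer wall ending at y = 110 mm). All walls 5 mm thick.
- fixed_half (a point): Centre of the floor of the tray's fixed half (tray y = -52 mm, 18 mm above the counter). Inside 115 mm (x) by 105 mm (y); walls on three sides rise to 34 mm above the counter, the hinge side is open. Axes as the tray's.
- hinge (a point): Middle of the leaf's hinge axis, 26 mm above the counter, level with the flat leaf's floor; x along it. Beside it the leaf carries a sill 3 mm thick, 7 mm high and 116 mm long that holds the coaster back until the leaf is past upright.
- leaf (a joint): Angle of the hinged leaf, rad: 0 flat, 1.57 upright, stop at 2.05 leaning over the fixed half. The coaster slides to the sill as the leaf rises and topples into the fixed half, other face down, between about 1.6 and 1.95. The leaf weighs 0.25 kg, turns freely and falls shut (or over) when let go.
- handle (a point): Centre of the leaf's handle: a round steel bar 10 mm thick, 90 mm long, parallel to the hinge, 40 mm outside the leaf's outer wall on two end arms. It lies 150 mm from the hinge axis along the leaf, 12 mm above the leaf's floor plane (flat: 38 mm above the counter). It can be pinched from above and turns between the fingers as the leaf swings. Its x is along the bar.
- coaster_mid (a point): Centre of the coaster, a square plate 76 by 76 by 12 mm, 0.1 kg, glazed white ceramic on one face and cork (70 mm square) on the other. z points out of the cork face: up at the start.
- rack: Dark steel spice rack fixed to the counter, 100 mm deep (x), 220 mm wide (y), open above. Origin at counter level under its centre, front on the -x side. Above the counter: board 30 mm, front rail (x = -46 mm) and side walls 60 mm, back wall (x = 46 to 50 mm) 70 mm. The jar and the cruet stand on it side by side about 110 mm apart, either way round.
- jar_mid (a point): Centre, half-way up, of the short glass jar with a steel lid: 54 mm in diameter, 110 mm high, about 0.3 kg, z up. It is the shorter of the two things in the rack.
- cruet: Tall amber bottle in the rack, a bystander: 50 mm in diameter, 145 mm high; origin under its centre.
- bowl: Bowl on the counter, a bystander: 116 mm across, 55 mm high; origin under its centre.
- soap: Yellow soap bottle on the counter, a bystander: 64 mm in diameter, 190 mm high; origin under its centre.
- spatula: Spatula lying on the counter, a bystander: 240 mm long along its x; origin under it.
- coaster: The same coaster; this origin is at the centre of its glazed face, z out of the cork face.
- jar: The same jar; this origin is at the centre of its underside.
Not all that is in view belongs to the job. There is more than one size of the rack; the job needs the smallest.

How it is judged:
By the outcome, as a careful person would: the job done as asked, in the order asked, and still so for the second after the job is handed in, with the robot touching nothing.
It also fails if it takes over 72 s, if anything falls off the work surface, if the arm or the gripper's body presses on something with over 40 N, if the wrist force passes 120 N, or if a joint passes its speed limit or range.

ROBOT

A 7-joint arm with a two-finger parallel gripper is mounted at the origin on the work surface. World frame = base frame: x ahead of the robot, y to its left, z up, the work surface at z = 0. Lengths are in m, angles in rad, forces in N, time in s.
With the tool pointing down it reaches from about 0.4 to 0.85 m from the base axis. Payload 4.5 kg.
Tool frame: the origin (TCP) lies midway between the tips of the shut fingers; the grasp point (between the pads) lies 19 mm behind it; z points along the fingers, x is the direction in which the jaws open and shut, and the axes are right-handed (so a half turn about z gives the same grasp; the last joint's range is limited). The gripper opens to 88 mm and grips with 3 to 60 N. Pads are 18 mm wide; open, the fingers measure 123 mm over their backs; the gripper's body (75 mm by 187 mm) begins 45 mm behind the grasp point.
Start: joints at [1.232, 0.689, -0.195, 1.565, 0.157, 0.902, -0.215], TCP at [0.228, -0.582, 0.213] pointing down, gripper open.
Joint ranges: [-3.01, 3.01], [-0.46, 2.08], [-1.47, 1.51], [0.13, 2.56], [-1, 4.14], [0.04, 2.09], [-2.66, 2.66]. Speed limits (rad/s): [2.57, 2.57, 3.14, 3.14, 3.14, 3.14, 3.14].

INTERFACE

Orientations are given as a unit quaternion [x, y, z, w].
In Python, from plant import r gives the robot as it stands. The module is installed in compiled form; this text tells all that it offers.
- The arm moves only by the tool play_rows, never from a script. Its argument "increments" is a list of rows, each a list of 7 numbers: the opening, from 0 (shut) to 1 (fully open), then the shift along the tool's x, y, z in mm, then the turn, a rotation vector about the tool's x, y, z in rad. In form: [[hand, dx, dy, dz, wx, wy, wz], ...]. A call has exactly 8 rows; each row shifts and turns the pose as measured when the row begins, along the tool's axes as they then stand; what a row does not reach is not made up. A row lasts 1/8 s, in which the tool goes at most 62.5 mm and 10.7 degrees, less where a joint would pass 70% of its speed; a pose out of reach is approached as far as the arm can. A call is refused whole if a number of a shift passes 62.5 or a number of a turn 0.188, either way. A call with a gripper value outside its range is refused whole. The fingers move at their own pace and stop on an object; "grip_force" is the grip in N (left out, the last holds). Time passes only in rows, so rows that do not move let the fingers close, or fill a call up. It gives the time, the measured TCP pose, the force and the opening at its end, in the units of the state.
- r.get_state(): the state, without advancing time (a new reading comes with each control period).
- r.snapshot(name): name is "side" or "top"; returns the picture (384x512x3 uint8, red, green, blue); there is no depth.
- r.get_calibration(name): a dict with "fx", "fy", "cx", "cy" (pixels), "R" (3x3) and "t" (3): a world point X has camera coordinates R X + t. Camera axes: x right, y down, z forward; pixel columns grow to the right and rows downward; lengths in m; the calibration is good to about 2 mm. A picture is of the moment at which its call begins. get_calibration takes no time and is no camera call.
- r.finish_job(): hands the job in, once; it reports no verdict.
The state is a dict: "clock": time; "q": joint angles; "qd": joint speeds; "joint_torque": joint torques, N m; "tool_pos": TCP position; "eef_rot": TCP orientation; "contact_force": force on the tool from outside, world axes, zero at the start; "moment": the same for the moment, N m; "opening": opening from 0.0 (shut) to 1.0 (fully open).
Only numpy, scipy, OpenCV 4.12 (cv2) and the standard library are available. Lean on these libraries where they do the work, as an engineer would, in place of code of your own. Each camera call takes 0.05 s, during which the arm holds its last target.

## Working session

There is one attempt and no reset: what is moved stays moved. The work goes in short steps, Python scripts to look and compute and a tool call to move; the robot and the scene stay as the last step left them, time stands still between calls to the robot, and variables do not carry over. Pictures are saved under pics/ and viewed, and the job is handed in when it is done.

Besides the shell and the picture viewer there is one more tool, called after "Call:" in YAML: its name, and indented under it one key for each argument. play_rows: Moves the arm, as the interface text tells. Its arguments: {"type":"object","properties":{"increments":{"type":"array"},"grip_force":{"type":"number"}},"required":["increments"]}

```bash
mkdir -p pics
python3 - <<'E'
from plant import r
import cv2,numpy as np
for n in("side","top"):
    im=r.snapshot(n); cv2.imwrite(f"pics/{n}0.png",im[...,::-1]); c=r.get_calibration(n)
    print(n,{k:np.round(v,4).tolist() for k,v in c.items()})
s=r.get_state();print({k:np.round(v,3).tolist() for k,v in s.items()})
E
```

```text
side {'fx': 430.9198, 'fy': 430.9198, 'cx': 253.7141, 'cy': 194.823, 'R': [[-0.8996, -0.4361, 0.0222], [-0.2267, 0.4232, -0.8772], [0.3731, -0.7942, -0.4796]], 't': [0.443, 0.2493, 1.2331]}
top {'fx': 351.1341, 'fy': 351.1341, 'cx': 255.7414, 'cy': 193.801, 'R': [[0.0139, -0.9998, -0.0174], [-0.996, -0.0123, -0.089], [0.0887, 0.0186, -0.9959]], 't': [-0.0795, 0.5305, 1.2613]}
{'clock': 0.1, 'q': [1.232, 0.69, -0.195, 1.566, 0.157, 0.902, -0.215], 'qd': [-0.0, -0.002, -0.001, -0.003, 0.001, -0.0, -0.002], 'joint_torque': [-0.003, -52.85, -1.272, -15.384, -0.053, 0.002, 0.0], 'tool_pos': [0.227, -0.582, 0.212], 'eef_rot': [0.826, -0.564, -0.001, -0.0], 'contact_force': [-0.575, 0.138, -0.233], 'moment': [-0.024, -0.002, 0.019], 'opening': 1.003}
```

View pics/side0.png

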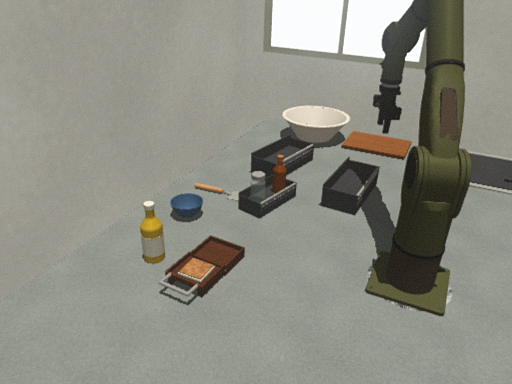

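View pics/top0.png

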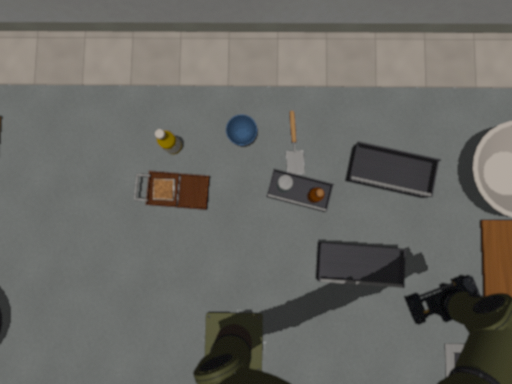

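Top view: the tray is at px (180,190) with its handle at (140,188). The racks are at (300,190), (392,169) and (360,262). The smallest is (300,190), and it holds the short jar (286,182) and the amber cruet (317,194). I'll confirm this with crops.

Run:
```python
import cv2,numpy as np
t=cv2.imread("pics/top0.png");s=cv2.imread("pics/side0.png")
a=cv2.resize(t[150:230,125:225],None,fx=8,fy=7.5,interpolation=cv2.INTER_CUBIC)
a=cv2.resize(t[155:225,125:218],(744,560),interpolation=cv2.INTER_CUBIC);cv2.imwrite("pics/tray_t.png",a)
a=cv2.resize(t[155:225,255:348],(744,560),interpolation=cv2.INTER_CUBIC);cv2.imwrite("pics/rack_t.png",a)
a=cv2.resize(s[145:301,150:306],(600,600),interpolation=cv2.INTER_CUBIC);
a=cv2.resize(s[150:300,150:310],(640,600),interpolation=cv2.INTER_CUBIC);cv2.imwrite("pics/side_c.png",a)
```

```text
(no output)
```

View pics/tray_t.png

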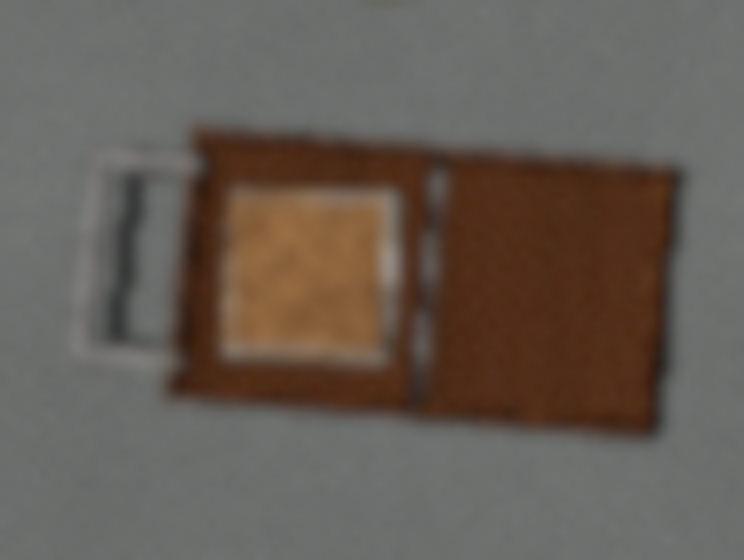

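View pics/rack_t.png

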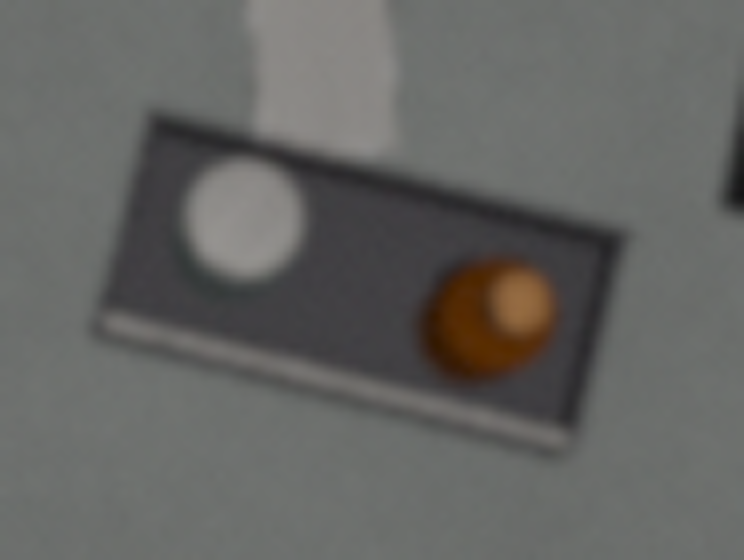

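View pics/side_c.png

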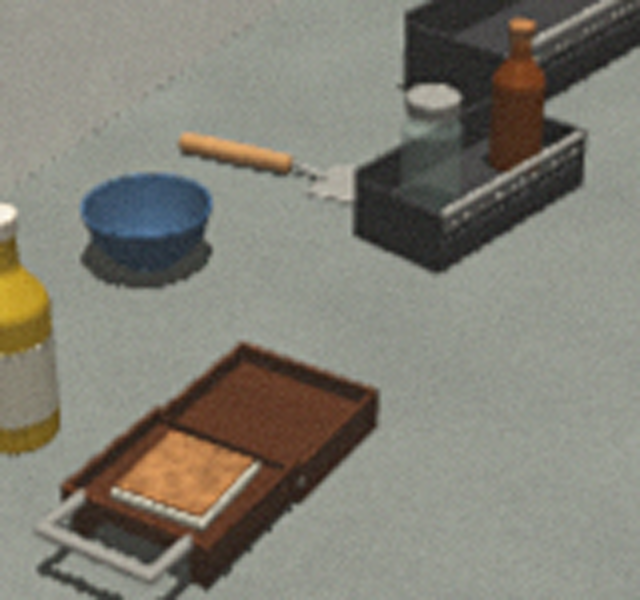

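The crops confirm it. The smallest rack holds the jar, lid at top px about (285,182), and the cruet. The cork faces up in the leaf and the handle is on the left (+y). Next I'll fit poses using both cameras.

```bash
cat > h.py <<'E'
from plant import r
import cv2,numpy as np
from scipy.optimize import least_squares
from scipy.spatial.transform import Rotation as Ro
C={n:r.get_calibration(n) for n in("side","top")}
def proj(n,X):
    c=C[n];p=np.asarray(c["R"])@np.asarray(X)+np.asarray(c["t"]);return np.array([c["fx"]*p[0]/p[2]+c["cx"],c["fy"]*p[1]/p[2]+c["cy"]])
def back(n,uv,z):
    c=C[n];R=np.asarray(c["R"]);t=np.asarray(c["t"]);d=R.T@np.array([(uv[0]-c["cx"])/c["fx"],(uv[1]-c["cy"])/c["fy"],1]);o=-R.T@t
    return o+d*(z-o[2])/d[2]
def W(p,L):
    c,s=np.cos(p[2]),np.sin(p[2]);return np.array([p[0]+c*L[0]-s*L[1],p[1]+s*L[0]+c*L[1],L[2]])
def fit(obs,p0):
    f=lambda p:np.concatenate([(proj(n,W(p,L))-uv) for n,uv,L in obs])
    s=least_squares(f,p0,loss="soft_l1",x_scale=[.01,.01,.05]);return s.x,f(s.x).reshape(-1,2)
def cr(n,u,v,off,k): return (n,((u+.5)/k-.5+off[0],(v+.5)/k-.5+off[1]))
def st():
    s=r.get_state();print({k:np.round(s[k],4).tolist() for k in("clock","q","tool_pos","eef_rot","contact_force","opening")});return s
E
python3 - <<'E'
from h import *
T=lambda u,v,L:cr("top",u,v,(125,155),8)+(L,)
S=lambda u,v,L:cr("side",u,v,(150,150),4)+(L,)
o=[T(195,128,(.0625,.110,.04)),T(168,395,(-.0625,.110,.04)),T(680,172,(.0625,-.1095,.034)),T(655,435,(-.0625,-.1095,.034)),
T(97,158,(.045,.150,.038)),T(82,353,(-.045,.150,.038)),
S(62,490,(.0625,.11,.04)),S(378,392,(-.0625,-.1095,.034)),S(240,345,(.0625,-.1095,.034)),S(45,527,(.045,.15,.038)),S(152,575,(-.045,.15,.038))]
p,e=fit(o,[.5,.1,0]);print("tray",p.round(4));print(e.round(1).tolist())
for nm,L in(("handle",(0,.15,.038)),("fixed",(0,-.052,.018)),("hinge",(0,0,.026))):print(nm,W(p,L).round(4))
T2=lambda u,v,L:cr("top",u,v,(255,155),8)+(L,)
o=[T2(97,322,(-.048,.11,.06)),T2(570,445,(-.048,-.11,.06)),T2(152,115,(.05,.11,.07)),T2(625,235,(.05,-.11,.07)),
S(582,130,(-.048,-.11,.06)),S(440,212,(-.048,.11,.06)),S(357,178,(.05,.11,.07))]
p,e=fit(o,[.5,-.25,0]);print("rack",p.round(4));print(e.round(1).tolist())
a=cr("top",244,218,(255,155),8);b=cr("side",433,97,(150,150),4)
print("jar",back(*a,.14),back(*b,.14))
f=lambda X:np.r_[proj(*[a[0],X])-a[1],proj(b[0],X)-b[1]]
s=least_squares(f,[.5,-.2,.14]);print(s.x,s.fun)
j=back(*a,.14);c,sn=np.cos(p[2]),np.sin(p[2]);d=j[:2]-p[:2];print("jar in rack",c*d[0]+sn*d[1],-sn*d[0]+c*d[1])
for n in C: print(n,-np.asarray(C[n]["R"]).T@C[n]["t"])
E
```

```text
tray [ 0.5418  0.2128 -0.0619]
[[-0.1, -0.2], [-0.3, 0.6], [-0.8, -1.1], [-0.6, 0.2], [1.0, 0.1], [0.2, 0.2], [-0.1, -1.0], [0.3, -0.8], [0.7, -1.1], [-0.4, 0.6], [-0.0, 0.4]]
handle [0.5511 0.3625 0.038 ]
fixed [0.5386 0.1609 0.018 ]
hinge [0.5418 0.2128 0.026 ]
rack [ 0.5446 -0.2278 -0.2361]
[[-0.7, 0.4], [0.7, 0.3], [-0.8, -0.7], [0.8, -0.6], [0.8, 0.2], [0.2, 1.3], [-0.5, -1.7]]
jar [ 0.56234141 -0.17175212  0.14      ] [ 0.56253583 -0.1710408   0.14      ]
[ 0.56257897 -0.17169525  0.13967652] [-0.02303165 -0.05910878  0.06630948  0.00873105]
jar in rack 0.004110083333558159 0.05860029654276461
side [-0.00506775  1.06703409  0.80017261]
top [ 0.4175591  -0.0964184   1.30188618]
```

```bash
cat >> h.py <<'E'
def Rd(a): 
    c,s=np.cos(a),np.sin(a);return np.array([[c,s,0],[s,-c,0],[0,0,-1.]])
def plan(wps,hand,step=.05,wst=.15,n=8,rows=None):
    """wps: [(x,y,z,yaw)] yaw of tool x; straight-down tool. Prints n rows from the measured pose. wst per row"""
    s=r.get_state();p=np.array(s["tool_pos"]);R=Ro.from_quat(s["eef_rot"]).as_matrix();out=[]
    wps=list(wps)
    for i in range(n):
        if not wps: out.append([hand,0,0,0,0,0,0]);continue
        w=wps[0];d=np.array(w[:3])-p;rv=Ro.from_matrix(R.T@Rd(w[3])).as_rotvec()
        k=max(1,np.ceil(max(np.linalg.norm(d)/step,np.linalg.norm(rv)/wst)-1e-6))
        sh=np.round(R.T@d/k*1000,1);tu=np.round(rv/k,3)
        out.append([hand]+sh.tolist()+tu.tolist())
        p=p+R@(sh/1000);R=R@Ro.from_rotvec(tu).as_matrix()
        if k==1: wps.pop(0)
    print(out);print("end",p.round(4),"left",len(wps))
E
python3 - <<'E'
from h import *
print("soap",back("top",(158,133),.19),"spat",back("top",(295,152),.0),"bowl",back("top",(241,130),.05))
plan([(.35,-.45,.30,-.5),(.5,-.1,.30,.6),(.551,.3625,.14,1.509)],1.0)
st()
E
```

```text
soap [0.71081533 0.24436003 0.19      ] spat [ 0.69297705 -0.21736705  0.        ] bowl [ 0.7616927  -0.01610826  0.05      ]
[[1.0, -15.6, -32.4, -17.6, -0.0, 0.0, -0.14], [1.0, -10.9, -34.3, -17.6, -0.0, 0.0, -0.139], [1.0, -6.1, -35.5, -17.6, -0.0, 0.0, -0.14], [1.0, -1.0, -35.9, -17.5, -0.0, 0.001, -0.139], [1.0, 3.9, -35.8, -17.6, -0.001, 0.0, -0.14], [1.0, -4.5, -47.4, -0.0, 0.0, 0.0, -0.137], [1.0, 2.0, -47.6, -0.0, 0.0, 0.0, -0.138], [1.0, 8.5, -46.8, -0.0, 0.0, 0.0, -0.137]]
end [ 0.4063 -0.3187  0.3   ] left 2
{'clock': 0.1, 'q': [1.2318, 0.6899, -0.1945, 1.5662, 0.1573, 0.9025, -0.2151], 'tool_pos': [0.2274, -0.5816, 0.212], 'eef_rot': [0.8259, -0.5638, -0.0007, -0.0004], 'contact_force': [-0.5747, 0.1382, -0.2332], 'opening': 1.003}
```

Call:
play_rows:
  increments:
    - [0.28, -16, -32, -18, 0, 0, -0.14]
    - [0.28, -11, -34, -18, 0, 0, -0.14]
    - [0.28, -6, -36, -18, 0, 0, -0.14]
    - [0.28, -1, -36, -17, 0, 0, -0.14]
    - [0.28, 4, -36, -17, 0, 0, -0.14]
    - [0.28, -4, -47, 0, 0, 0, -0.14]
    - [0.28, 2, -48, 0, 0, 0, -0.14]
    - [0.28, 8, -47, 0, 0, 0, -0.14]

```text
clock: 1.1
tool_pos: [0.4027, -0.3103, 0.2993]
eef_rot: [1.0, -0.025, -0.003, -0.002]
contact_force: [1.0, 0.6, -0.3]
opening: 0.276
```

Run:
```python
from h import *
st()
plan([(.5,-.1,.30,.6),(.551,.3625,.14,1.509)],.28)
```

```text
{'clock': 1.1, 'q': [0.9299, 0.4707, -0.5611, 1.7724, 0.2904, 0.9899, 0.2044], 'tool_pos': [0.4027, -0.3103, 0.2993], 'eef_rot': [0.9997, -0.0252, -0.003, -0.0024], 'contact_force': [0.9748, 0.6384, -0.3185], 'opening': 0.2765}
[[0.28, 17.3, -43.0, -0.1, -0.001, 0.001, -0.13], [0.28, 22.7, -40.4, -0.1, -0.001, 0.001, -0.13], [0.28, 27.8, -37.1, -0.1, -0.001, 0.001, -0.13], [0.28, 32.4, -33.1, -0.1, -0.002, 0.001, -0.13], [0.28, 36.4, -28.7, -0.1, -0.001, 0.0, -0.13], [0.28, 30.3, -35.3, 16.0, -0.0, 0.0, -0.091], [0.28, 33.4, -32.4, 16.0, -0.0, 0.0, -0.091], [0.28, 36.2, -29.2, 16.0, -0.0, 0.0, -0.091]]
end [0.5153 0.0387 0.252 ] left 1
```

Call:
play_rows:
  increments:
    - [0.28, 17, -43, 0, 0, 0, -0.13]
    - [0.28, 23, -40, 0, 0, 0, -0.13]
    - [0.28, 28, -37, 0, 0, 0, -0.13]
    - [0.28, 32, -33, 0, 0, 0, -0.13]
    - [0.28, 36, -29, 0, 0, 0, -0.13]
    - [0.28, 30, -35, 16, 0, 0, -0.09]
    - [0.28, 33, -32, 16, 0, 0, -0.09]
    - [0.28, 36, -29, 16, 0, 0, -0.09]

```text
clock: 2.1
tool_pos: [0.5116, 0.0488, 0.25]
eef_rot: [0.901, 0.434, -0.002, -0.004]
contact_force: [-0.1, 0.7, -0.2]
opening: 0.28
```

Run:
```python
from h import *
st()
plan([(.551,.3625,.14,1.509)],.28)
```

```text
{'clock': 2.1, 'q': [0.303, 0.5881, -0.7871, 1.8257, 0.498, 0.9433, 0.1943], 'tool_pos': [0.5116, 0.0488, 0.25], 'eef_rot': [0.9009, 0.434, -0.0019, -0.0035], 'contact_force': [-0.0692, 0.7352, -0.1628], 'opening': 0.2801}
[[0.28, 38.6, -23.4, 15.9, -0.001, -0.0, -0.087], [0.28, 40.4, -20.0, 15.9, -0.001, -0.0, -0.087], [0.28, 42.0, -16.4, 15.8, -0.001, -0.0, -0.087], [0.28, 43.3, -12.7, 15.8, -0.001, -0.001, -0.088], [0.28, 44.3, -8.9, 15.8, -0.001, -0.0, -0.087], [0.28, 44.9, -5.0, 15.8, -0.001, -0.001, -0.088], [0.28, 45.1, -1.1, 15.7, -0.002, -0.0, -0.087], [0.28, 0, 0, 0, 0, 0, 0]]
end [0.551  0.3625 0.14  ] left 0
```

Call:
play_rows:
  increments:
    - [0.28, 39, -23, 16, 0, 0, -0.09]
    - [0.28, 40, -20, 16, 0, 0, -0.09]
    - [0.28, 42, -16, 16, 0, 0, -0.09]
    - [0.28, 43, -13, 16, 0, 0, -0.09]
    - [0.28, 44, -9, 16, 0, 0, -0.09]
    - [0.28, 45, -5, 15, 0, 0, -0.09]
    - [0.28, 43, -1, 15, 0, 0, -0.08]
    - [0.28, 0, 0, 0, 0, 0, 0]

```text
clock: 3.1
tool_pos: [0.5427, 0.3713, 0.1318]
eef_rot: [0.717, 0.697, -0.005, -0.005]
contact_force: [-0.0, -0.8, -0.3]
opening: 0.282
```

Run:
```python
from h import *
st()
for n in C:
    im=r.snapshot(n);u,v=[int(a) for a in proj(n,[.551,.3625,.06])]
    y0=max(0,v-60);x0=max(0,u-75);cv2.imwrite(f"pics/{n}1.png",cv2.resize(im[y0:y0+112,x0:x0+150,::-1],None,fx=5,fy=5,interpolation=cv2.INTER_CUBIC))
plan([(.551,.3625,.019,1.509)],.28,.03)
```

```text
{'clock': 3.1, 'q': [-0.2724, 0.9417, -0.804, 1.5013, 0.7342, 1.0287, 0.279], 'tool_pos': [0.5427, 0.3713, 0.1318], 'eef_rot': [0.7174, 0.6967, -0.0045, -0.0049], 'contact_force': [-0.0051, -0.8134, -0.2871], 'opening': 0.2816}
[[0.28, -1.0, 1.9, 28.4, -0.003, 0.001, 0.007], [0.28, -1.0, 1.9, 28.4, -0.003, 0.001, 0.007], [0.28, -1.1, 1.8, 28.5, -0.002, 0.0, 0.007], [0.28, -1.0, 1.7, 28.5, -0.003, 0.001, 0.007], [0.28, 0, 0, 0, 0, 0, 0], [0.28, 0, 0, 0, 0, 0, 0], [0.28, 0, 0, 0, 0, 0, 0], [0.28, 0, 0, 0, 0, 0, 0]]
end [0.551  0.3625 0.019 ] left 0
```

View pics/top1.png

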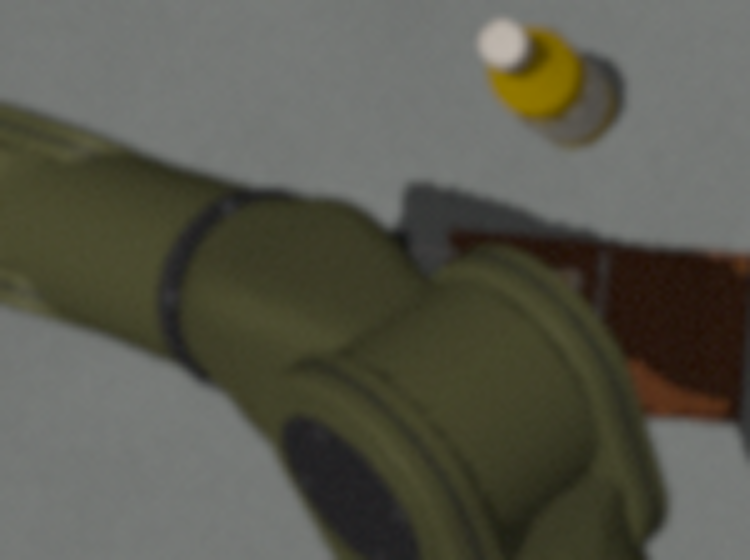

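View pics/side1.png

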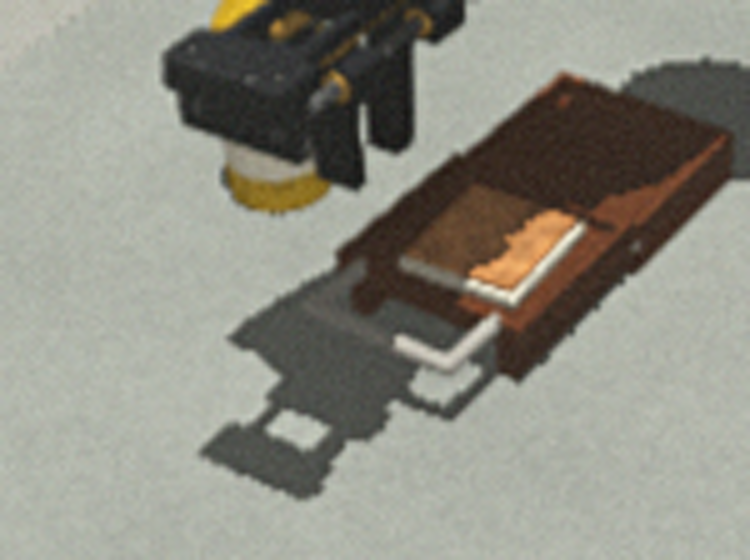

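The side view shows the tool above the handle with partly open fingers that straddle the bar line. The top view is hidden by the arm. I'll descend now.

Call:
play_rows:
  increments:
    - [0.28, -2, 4, 20, -0.006, 0.002, 0.014]
    - [0.28, -3, 3, 20, -0.004, 0.001, 0.014]
    - [0.28, -3, 1, 15, 0, 0, 0]
    - [0.28, 0, 0, 10, 0, 0, 0]
    - [0.28, 0, 0, 0, 0, 0, 0]
    - [0.28, 0, 0, 0, 0, 0, 0]
    - [0.28, 0, 0, 0, 0, 0, 0]
    - [0.28, 0, 0, 0, 0, 0, 0]

```text
clock: 4.2
tool_pos: [0.5568, 0.3516, 0.0697]
eef_rot: [0.732, 0.681, 0.001, 0.003]
contact_force: [0.1, -0.6, 0.1]
opening: 0.278
```

Run:
```python
from h import *
st()
plan([(.551,.3625,.019,1.509)],.28,.015)
```

```text
{'clock': 4.2, 'q': [-0.2671, 1.0059, -0.7395, 1.5508, 0.8123, 0.9111, 0.2049], 'tool_pos': [0.5568, 0.3516, 0.0697], 'eef_rot': [0.7323, 0.681, 0.0014, 0.0027], 'contact_force': [0.0875, -0.6257, 0.1358], 'opening': 0.2777}
[[0.28, 2.6, -1.7, 12.7, 0.001, 0.0, -0.003], [0.28, 2.6, -1.7, 12.7, 0.002, 0.001, -0.003], [0.28, 2.7, -1.7, 12.6, 0.001, 0.0, -0.002], [0.28, 2.6, -1.6, 12.7, 0.002, 0.001, -0.003], [0.28, 0, 0, 0, 0, 0, 0], [0.28, 0, 0, 0, 0, 0, 0], [0.28, 0, 0, 0, 0, 0, 0], [0.28, 0, 0, 0, 0, 0, 0]]
end [0.551  0.3625 0.019 ] left 0
```

Call:
play_rows:
  increments:
    - [0.28, 5, -3, 4, 0, 0, 0]
    - [0.28, 5, -3, 4, 0, 0, 0]
    - [0.28, 0, 0, 0, 0, 0, 0]
    - [0.28, 0, 0, 0, 0, 0, 0]
    - [0.28, 0, 0, 0, 0, 0, 0]
    - [0.28, 0, 0, 0, 0, 0, 0]
    - [0.28, 0, 0, 0, 0, 0, 0]
    - [0.28, 0, 0, 0, 0, 0, 0]

```text
clock: 5.2
tool_pos: [0.5511, 0.3632, 0.0614]
eef_rot: [0.732, 0.681, 0.002, 0.003]
contact_force: [0.1, -0.3, -0.5]
opening: 0.278
```

Run:
```python
from h import *
s=st();print(np.abs(s["qd"]).max())
plan([(.551,.3625,.019,1.509)],.28,.015)
```

```text
{'clock': 5.2, 'q': [-0.2904, 1.0174, -0.7319, 1.5493, 0.82, 0.9003, 0.1821], 'tool_pos': [0.5511, 0.3632, 0.0614], 'eef_rot': [0.7321, 0.6812, 0.0017, 0.0026], 'contact_force': [0.14, -0.2888, -0.465], 'opening': 0.2777}
0.0014614408915893063
[[0.28, -0.2, -0.1, 14.1, 0.002, 0.0, -0.003], [0.28, -0.2, -0.1, 14.2, 0.002, 0.001, -0.004], [0.28, -0.3, -0.1, 14.1, 0.002, 0.0, -0.003], [0.28, 0, 0, 0, 0, 0, 0], [0.28, 0, 0, 0, 0, 0, 0], [0.28, 0, 0, 0, 0, 0, 0], [0.28, 0, 0, 0, 0, 0, 0], [0.28, 0, 0, 0, 0, 0, 0]]
end [0.551  0.3625 0.019 ] left 0
```

Call:
play_rows:
  increments:
    - [0.28, 0, 0, 11, 0.004, 0.001, -0.01]
    - [0.28, 0, 0, 11, 0, 0, 0]
    - [0.28, -0.5, 0, 10, 0, 0, 0]
    - [0.28, 0, 0, 7, 0, 0, 0]
    - [0.28, 0, 0, 0, 0, 0, 0]
    - [0.0, 0, 0, 0, 0, 0, 0]
    - [0.0, 0, 0, 0, 0, 0, 0]
    - [0.0, 0, 0, 0, 0, 0, 0]
  grip_force: 12

```text
clock: 6.2
tool_pos: [0.5511, 0.3625, 0.0192]
eef_rot: [0.728, 0.685, 0.0, 0.001]
contact_force: [-0.3, -0.7, 0.0]
opening: 0.004
```

Run:
```python
from h import *
s=st();print(np.abs(s["qd"]).max())
im=r.snapshot("side");u,v=[int(a) for a in proj("side",[.551,.3625,.06])]
y0=max(0,v-60);x0=max(0,u-75);cv2.imwrite(f"pics/side2.png",cv2.resize(im[y0:y0+112,x0:x0+150,::-1],None,fx=5,fy=5,interpolation=cv2.INTER_CUBIC))
```

```text
{'clock': 6.2, 'q': [-0.3007, 1.0737, -0.7027, 1.5574, 0.8652, 0.8445, 0.1631], 'tool_pos': [0.5511, 0.3625, 0.0192], 'eef_rot': [0.7285, 0.6851, 0.0003, 0.0007], 'contact_force': [-0.2524, -0.7151, 0.0181], 'opening': 0.0041}
0.0032381703545255386
```

View pics/side2.png

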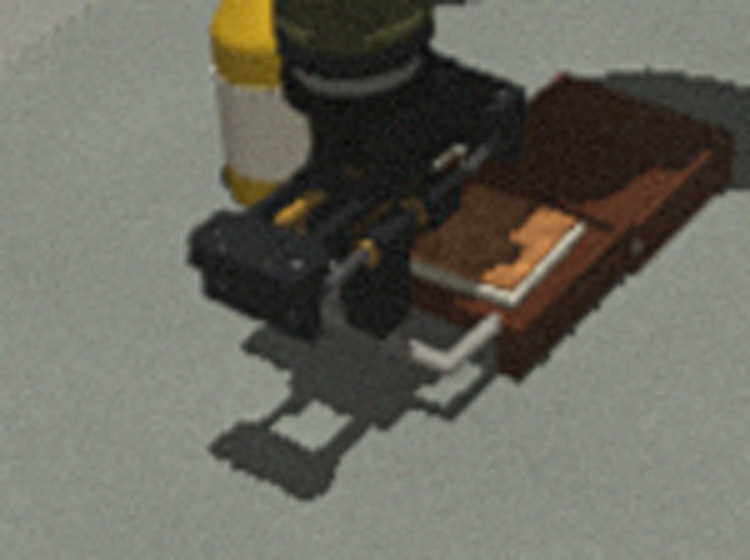

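Opening 0.004 means the fingers shut without the bar between them. I'll check the geometry by overlay.

Run:
```python
from h import *
im=r.snapshot("side")
p=[.5418,.2128,-.0619]
u,v=[int(a) for a in proj("side",[.551,.3625,.04])];x0,y0=u-40,v-30
K=9
a=cv2.resize(im[y0:y0+60,x0:x0+80,::-1],None,fx=K,fy=K,interpolation=cv2.INTER_CUBIC)
def pt(X): q=proj("side",X);return (int((q[0]-x0+.5)*K),int((q[1]-y0+.5)*K))
for xx in(-.045,.045):
    cv2.circle(a,pt(W(p,(xx,.15,.038))),4,(0,0,255),1)
cv2.line(a,pt(W(p,(-.045,.15,.038))),pt(W(p,(.045,.15,.038))),(0,0,255),1)
cv2.circle(a,pt([.5511,.3625,.0192]),4,(0,255,0),-1);cv2.circle(a,pt([.5511,.3625,.0382]),4,(255,0,0),-1)
cv2.imwrite("pics/ov.png",a)
```

```text
(no output)
```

View pics/ov.png

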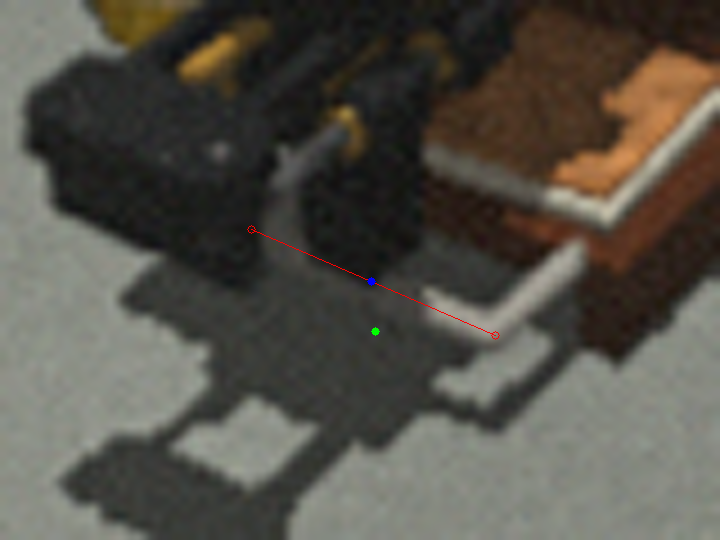

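Run:
```python
from h import *
im=r.snapshot("side");s=st()
u,v=[int(a) for a in proj("side",[.551,.3625,.04])];x0,y0=u-40,v-38
K=9
a=im[y0:y0+66,x0:x0+80,::-1].astype(float);a=(255*(a/255)**.45).astype(np.uint8)
a=cv2.resize(a,None,fx=K,fy=K,interpolation=cv2.INTER_CUBIC)
cv2.imwrite("pics/ov2.png",a)
b=cv2.imread("pics/side1.png");u,v=[int(q) for q in proj("side",[.551,.3625,.06])]
y1=max(0,v-60);x1=max(0,u-75)
for z in(.132,.151,.196):
    q=proj("side",[.5430,.369,z]);cv2.circle(b,(int((q[0]-x1+.5)*5),int((q[1]-y1+.5)*5)),4,(0,255,0),-1)
cv2.imwrite("pics/ov1.png",b)
```

```text
{'clock': 6.35, 'q': [-0.3007, 1.0738, -0.7027, 1.5575, 0.8653, 0.8445, 0.163], 'tool_pos': [0.5511, 0.3624, 0.0191], 'eef_rot': [0.7285, 0.685, 0.0002, 0.0007], 'contact_force': [0.2924, -0.7224, 0.4591], 'opening': 0.0063}
```

View pics/ov2.png

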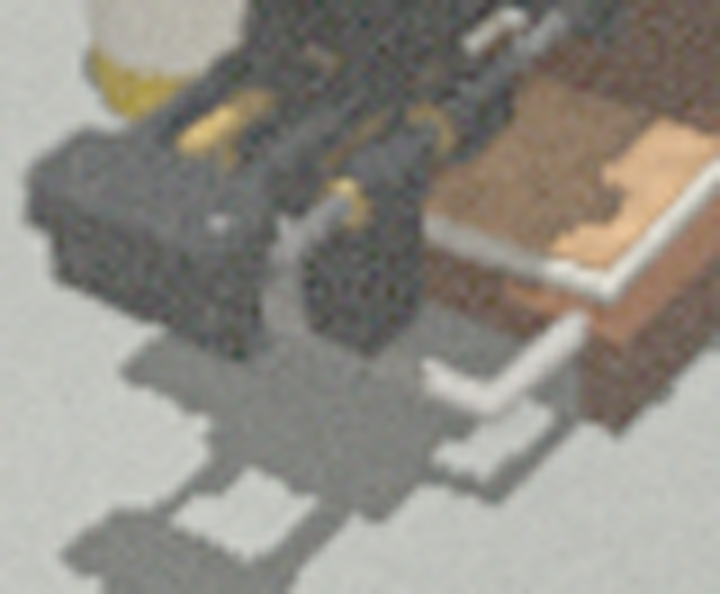

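View pics/ov1.png

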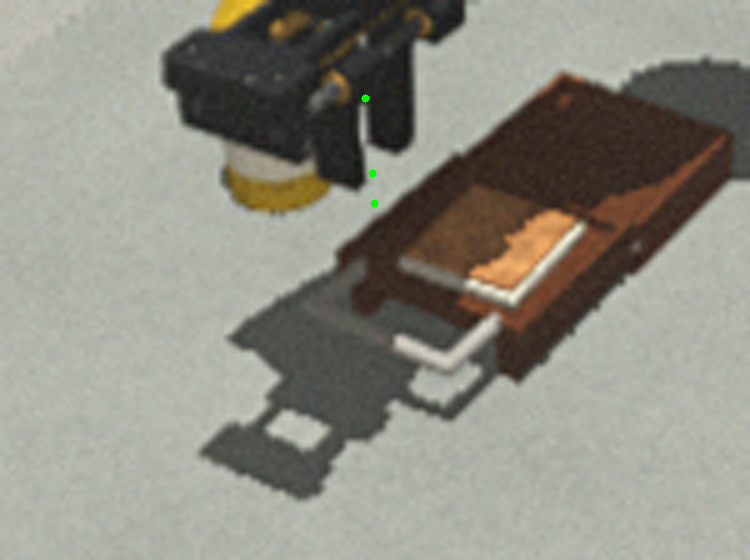

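Run:
```python
from h import *
P=np.array([.2274,-.5816,.212]);tx=np.array([.364,-.932,0])
out=[]
for n in("side","top"):
    b=cv2.imread(f"pics/{n}0.png");q=proj(n,P);x0,y0=int(q[0])-35,int(q[1])-35
    a=b[y0:y0+60,x0:x0+70].astype(float);a=(255*(a/255)**.5).astype(np.uint8);K=8
    a=cv2.resize(a,None,fx=K,fy=K,interpolation=cv2.INTER_CUBIC)
    for dz,col in((0,(0,255,0)),(.019,(255,0,0)),(.064,(0,0,255))):
        for d in(-.044,0,.044):
            w=proj(n,P+[0,0,dz]+d*tx);cv2.circle(a,(int((w[0]-x0+.5)*K),int((w[1]-y0+.5)*K)),3,col,-1)
    cv2.imwrite(f"pics/s_{n}.png",a)
```

```text
(no output)
```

View pics/s_side.png

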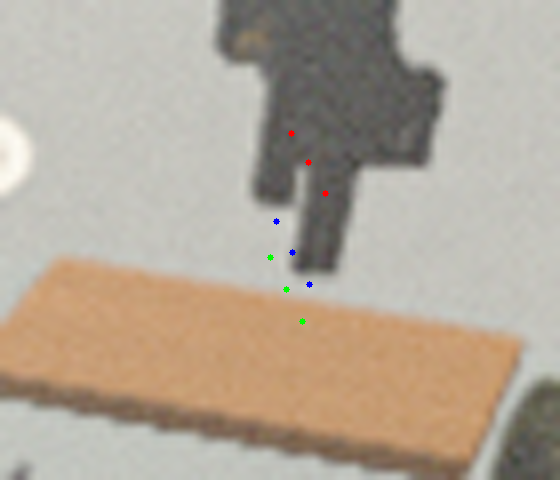

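View pics/s_top.png

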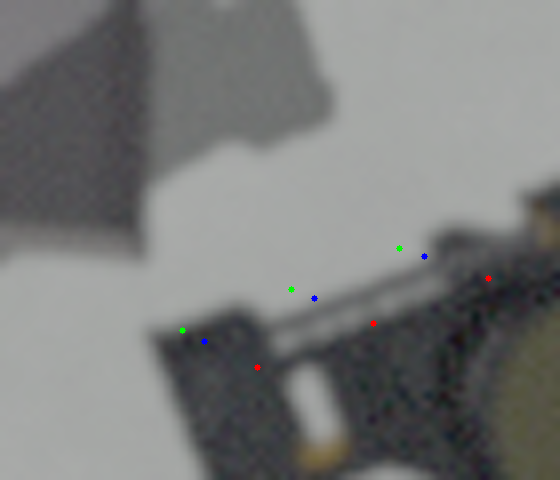

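Run:
```python
from h import *
u,v=[int(a) for a in proj("side",[.551,.3625,.04])];x0,y0=u-40,v-38
for nm,(a,b) in dict(near=(365,355),left=(305,325),right=(415,322)).items():
    q=((a+.5)/9-.5+x0,(b+.5)/9-.5+y0)
    print(nm,q,[back("side",q,z).round(4).tolist() for z in(.02,.03,.04,.05)])
q=proj("side",[.2274,-.5816,.212]);x0,y0=int(q[0])-35,int(q[1])-35
for a,b in((273,203),(315,272)):
    q=((a+.5)/8-.5+x0,(b+.5)/8-.5+y0);print([back("side",q,z).round(4).tolist() for z in(.212,.225,.24)])
```

```text
near (173.11111111111111, 288.0) [[0.5654, 0.3474, 0.02], [0.5581, 0.3566, 0.03], [0.5508, 0.3658, 0.04], [0.5435, 0.3751, 0.05]]
left (166.44444444444446, 284.6666666666667) [[0.5892, 0.3445, 0.02], [0.5816, 0.3538, 0.03], [0.574, 0.363, 0.04], [0.5664, 0.3723, 0.05]]
right (178.66666666666666, 284.3333333333333) [[0.5607, 0.3282, 0.02], [0.5534, 0.3377, 0.03], [0.5462, 0.3471, 0.04], [0.5389, 0.3566, 0.05]]
[[0.2587, -0.7064, 0.212], [0.2529, -0.6672, 0.225], [0.2461, -0.6219, 0.24]]
[[0.2192, -0.6124, 0.212], [0.2142, -0.5753, 0.225], [0.2085, -0.5325, 0.24]]
```

Both pictures agree: the real fingertips sit about 28 mm above the reported TCP along the tool axis, with no sideways offset. The fingers shut just above the bar. I'll reopen and go lower in small steps while watching force.

Call:
play_rows:
  increments:
    - [0.28, 0, 0, 0, 0, 0, 0]
    - [0.28, 0, 0, 0, 0, 0, 0]
    - [0.28, 0, 0, 0, 0, 0, 0]
    - [0.28, 0, 0, 6, 0, 0, 0]
    - [0.28, 0, 0, 6, 0, 0, 0]
    - [0.28, 0, 0, 3, 0, 0, 0]
    - [0.28, 0, 0, 0, 0, 0, 0]
    - [0.28, 0, 0, 0, 0, 0, 0]

```text
clock: 7.35
tool_pos: [0.5509, 0.3622, 0.0026]
eef_rot: [0.728, 0.685, -0.0, 0.001]
contact_force: [-0.5, -0.0, 0.2]
opening: 0.276
```

Run:
```python
from h import *
s=st()
plan([(.551,.3625,-.009,1.509)],.28,.005)
```

```text
{'clock': 7.35, 'q': [-0.3067, 1.0955, -0.689, 1.5593, 0.8832, 0.8226, 0.1504], 'tool_pos': [0.5509, 0.3622, 0.0026], 'eef_rot': [0.7285, 0.6851, -0.0002, 0.0007], 'contact_force': [-0.4887, -0.0453, 0.2067], 'opening': 0.2758}
[[0.28, 0.1, 0.0, 3.9, 0.0, 0.0, 0.0], [0.28, 0.1, 0.1, 3.9, 0.0, 0.001, 0.0], [0.28, 0.1, 0.0, 3.8, 0.001, 0.0, 0.0], [0.28, 0, 0, 0, 0, 0, 0], [0.28, 0, 0, 0, 0, 0, 0], [0.28, 0, 0, 0, 0, 0, 0], [0.28, 0, 0, 0, 0, 0, 0], [0.28, 0, 0, 0, 0, 0, 0]]
end [ 0.551   0.3625 -0.009 ] left 0
```

Call:
play_rows:
  increments:
    - [0.28, 0, 0, 4, 0, 0, 0]
    - [0.28, 0, 0, 4, 0, 0, 0]
    - [0.28, 0, 0, 3, 0, 0, 0]
    - [0.28, 0, 0, 0, 0, 0, 0]
    - [0, 0, 0, 0, 0, 0, 0]
    - [0, 0, 0, 0, 0, 0, 0]
    - [0, 0, 0, 0, 0, 0, 0]
    - [0, 0, 0, 0, 0, 0, 0]
  grip_force: 12

```text
clock: 8.35
tool_pos: [0.5511, 0.3641, -0.0086]
eef_rot: [0.728, 0.685, 0.001, -0.0]
contact_force: [1.4, 1.6, -1.8]
opening: 0.095
```

Run:
```python
from h import *
s=st()
im=r.snapshot("side")
u,v=[int(a) for a in proj("side",[.551,.3625,.04])];x0,y0=u-40,v-38
K=9
a=im[y0:y0+66,x0:x0+80,::-1].astype(float);a=(255*(a/255)**.45).astype(np.uint8)
cv2.imwrite("pics/ov3.png",cv2.resize(a,None,fx=K,fy=K,interpolation=cv2.INTER_CUBIC))
```

```text
{'clock': 8.35, 'q': [-0.3116, 1.1109, -0.6803, 1.5586, 0.8962, 0.8051, 0.1412], 'tool_pos': [0.5511, 0.3641, -0.0086], 'eef_rot': [0.7284, 0.6852, 0.0014, -0.0003], 'contact_force': [1.4164, 1.6176, -1.7756], 'opening': 0.0952}
```

View pics/ov3.png

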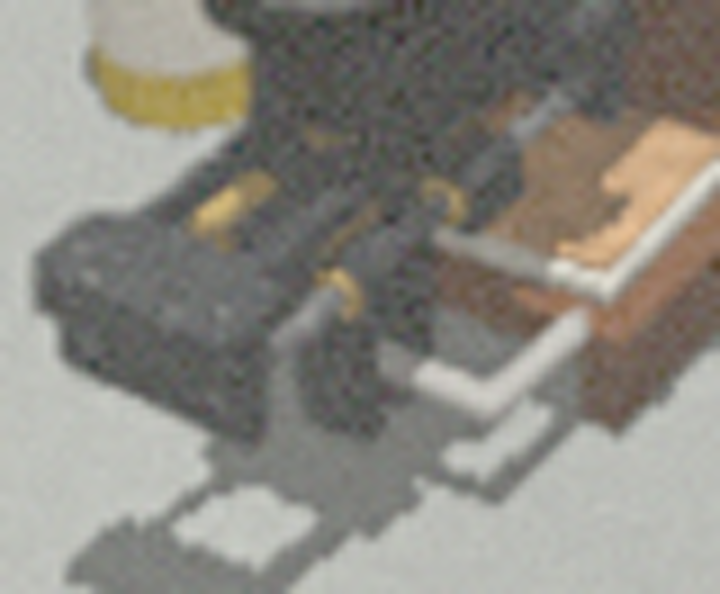

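The bar is gripped: opening 0.095, and the arm settled sideways about 2 mm onto the bar. I'll raise the leaf along the arc in steps.

```bash
cat >> h.py <<'E'
P0=np.array([.5511,.3641,-.0086]);YA=1.5096
def arc(dth,n=8,hand=0.0,target=None):
    s=r.get_state();p=np.array(s["tool_pos"])-P0;R=Ro.from_quat(s["eef_rot"]).as_matrix()
    yv=np.array([np.cos(YA),np.sin(YA),0]);y=p@yv+.15;z=p[2]+.012
    th=np.arctan2(z,y)-np.arctan2(.012,.15);rho=np.hypot(y,z)
    print("theta",th.round(3),"rho",rho.round(4),"F",np.round(s["contact_force"],1),"x-off",(p@np.array([np.sin(YA),-np.cos(YA),0])).round(4))
    cur=np.array(s["tool_pos"]);out=[];t1=(th+dth) if target is None else target
    for i in range(n):
        t=th+(t1-th)*(i+1)/n
        T=P0+yv*(.15*np.cos(t)-.012*np.sin(t)-.15)+np.array([0,0,.15*np.sin(t)+.012*np.cos(t)-.012])
        rv=Ro.from_matrix(R.T@Rd(YA)).as_rotvec()/n
        sh=R.T@(T-cur);out.append([hand]+np.round(sh*1000,1).tolist()+np.round(rv,3).tolist());cur=T
    print(out)
E
python3 -c "
from h import *
arc(.4)"
```

```text
theta 0.0 rho 0.1505 F [ 0.1  0.6 -0.7] x-off 0.0
[[0.0, -0.8, -0.0, -7.5, 0.0, -0.0, 0.0], [0.0, -1.1, 0.0, -7.4, 0.0, -0.0, 0.0], [0.0, -1.5, 0.0, -7.4, 0.0, -0.0, 0.0], [0.0, -1.9, 0.0, -7.3, 0.0, -0.0, 0.0], [0.0, -2.2, 0.0, -7.2, 0.0, -0.0, 0.0], [0.0, -2.6, 0.0, -7.1, 0.0, -0.0, 0.0], [0.0, -2.9, 0.0, -6.9, 0.0, -0.0, 0.0], [0.0, -3.3, 0.0, -6.8, 0.0, -0.0, 0.0]]
```

Call:
play_rows:
  increments:
    - [0, -0.8, 0, -7.5, 0, 0, 0]
    - [0, -1.1, 0, -7.4, 0, 0, 0]
    - [0, -1.5, 0, -7.4, 0, 0, 0]
    - [0, -1.9, 0, -7.3, 0, 0, 0]
    - [0, -2.2, 0, -7.2, 0, 0, 0]
    - [0, -2.6, 0, -7.1, 0, 0, 0]
    - [0, -2.9, 0, -6.9, 0, 0, 0]
    - [0, -3.3, 0, -6.8, 0, 0, 0]
  grip_force: 20

```text
clock: 9.4
tool_pos: [0.5497, 0.3446, 0.0522]
eef_rot: [0.729, 0.685, -0.0, 0.001]
contact_force: [0.9, -0.5, -2.9]
opening: 0.085
```

Run:
```python
from h import *
print(r.get_state()["opening"])
im=r.snapshot("side")
a=im[200:310,140:290,::-1]
cv2.imwrite("pics/l1.png",cv2.resize(a,None,fx=5,fy=5,interpolation=cv2.INTER_CUBIC))
arc(.5)
```

```text
0.08490236531134264
theta 0.435 rho 0.1493 F [-0.4 -1.4 -1.5] x-off -0.0001
[[0.0, -3.9, 0.1, -8.6, 0.0, 0.0, -0.0], [0.0, -5.4, 0.0, -7.7, 0.0, 0.0, -0.0], [0.0, -5.9, 0.0, -7.4, 0.0, 0.0, -0.0], [0.0, -6.3, 0.0, -7.0, 0.0, 0.0, -0.0], [0.0, -6.7, 0.0, -6.6, 0.0, 0.0, -0.0], [0.0, -7.1, 0.0, -6.1, 0.0, 0.0, -0.0], [0.0, -7.5, 0.0, -5.7, 0.0, 0.0, -0.0], [0.0, -7.8, 0.0, -5.2, 0.0, 0.0, -0.0]]
```

View pics/l1.png

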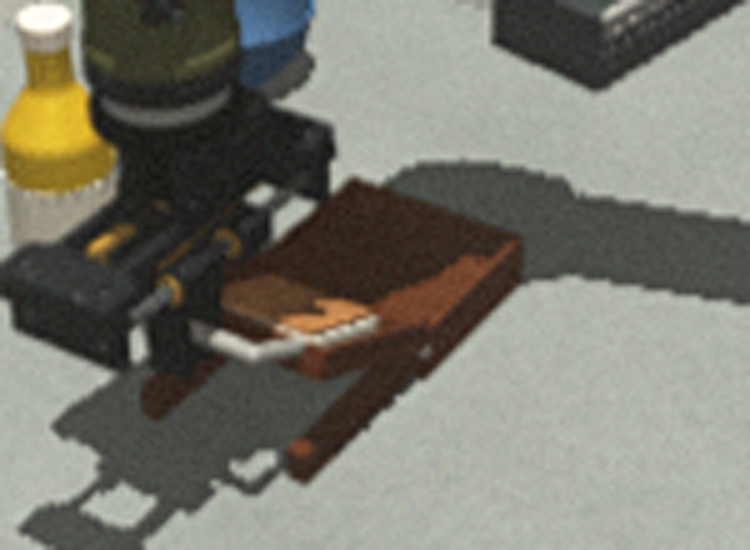

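The leaf has risen about 0.4 rad with the handle held. Continuing.

Call:
play_rows:
  increments:
    - [0, -3.9, 0, -8.4, 0, 0, 0]
    - [0, -5.4, 0, -7.7, 0, 0, 0]
    - [0, -5.9, 0, -7.4, 0, 0, 0]
    - [0, -6.3, 0, -7, 0, 0, 0]
    - [0, -6.7, 0, -6.6, 0, 0, 0]
    - [0, -7.1, 0, -6.1, 0, 0, 0]
    - [0, -7.5, 0, -5.7, 0, 0, 0]
    - [0, -7.8, 0, -5.2, 0, 0, 0]

```text
clock: 10.45
tool_pos: [0.5456, 0.2839, 0.1077]
eef_rot: [0.729, 0.684, -0.006, 0.004]
contact_force: [0.7, -3.2, -9.8]
opening: 0.073
```

Run:
```python
from h import *
print(r.get_state()["opening"])
arc(.4)
```

```text
0.07337963690768738
theta 0.994 rho 0.146 F [ 0.7 -3.2 -9.8] x-off -0.0006
[[0.0, -4.7, 0.6, -7.3, -0.0, 0.002, -0.0], [0.0, -6.9, 0.0, -3.0, -0.0, 0.002, -0.0], [0.0, -7.0, 0.0, -2.6, -0.0, 0.002, -0.0], [0.0, -7.2, 0.0, -2.3, -0.0, 0.002, -0.0], [0.0, -7.3, 0.0, -1.9, -0.0, 0.002, -0.0], [0.0, -7.4, 0.0, -1.6, -0.0, 0.002, -0.0], [0.0, -7.4, 0.0, -1.2, -0.0, 0.002, -0.0], [0.0, -7.5, 0.0, -0.8, -0.0, 0.002, -0.0]]
```

Run:
```python
from h import *
im=r.snapshot("side")
a=im[180:290,150:300,::-1].astype(float);a=(255*(a/255)**.6).astype(np.uint8)
cv2.imwrite("pics/l2.png",cv2.resize(a,None,fx=5,fy=5,interpolation=cv2.INTER_CUBIC))
im=r.snapshot("top")
a=im[130:240,100:250,::-1];cv2.imwrite("pics/l2t.png",cv2.resize(a,None,fx=5,fy=5,interpolation=cv2.INTER_CUBIC))
st()
```

```text
{'clock': 10.55, 'q': [-0.1532, 0.9181, -0.7719, 1.6603, 0.787, 0.914, 0.2619], 'tool_pos': [0.5456, 0.2834, 0.1079], 'eef_rot': [0.7296, 0.6838, -0.0057, 0.0037], 'contact_force': [0.1787, -3.6311, -10.0132], 'opening': 0.0731}
```

View pics/l2.png

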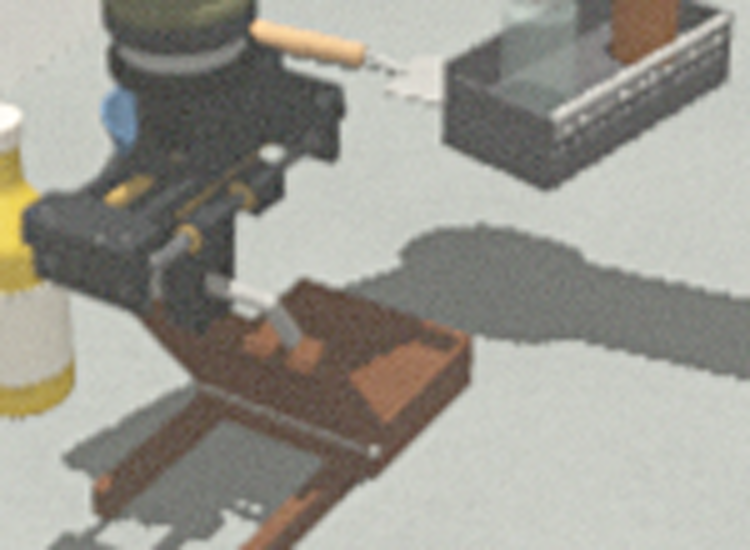

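View pics/l2t.png

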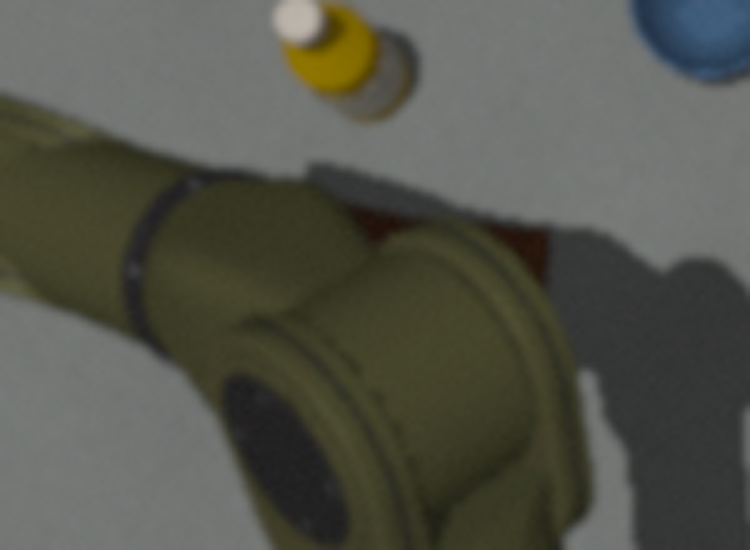

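The leaf is at about 1 rad and held. The force points radially inward, so my arc centre is about 5 mm too high. I'll correct for that.

```bash
cat >> h.py <<'E'
def arc2(target,n=8,hand=0.0,cy=.0004,cz=-.005,rad=.1505,hold=0):
    s=r.get_state();p=np.array(s["tool_pos"])-P0;R=Ro.from_quat(s["eef_rot"]).as_matrix()
    yv=np.array([np.cos(YA),np.sin(YA),0]);y=p@yv+.15-cy;z=p[2]+.012-cz;o=.08
    th=np.arctan2(z,y)-o;F=np.array(s["contact_force"]);a=th+o;Fr=F@yv*np.cos(a)+F[2]*np.sin(a);Ft=-F@yv*np.sin(a)+F[2]*np.cos(a)
    print("theta",th.round(3),"rho",np.hypot(y,z).round(4),"Frad",Fr.round(1),"Ftan",Ft.round(1),"open",round(s["opening"],3),"x-off",(p@np.array([np.sin(YA),-np.cos(YA),0])).round(4),"clk",s["clock"])
    cur=np.array(s["tool_pos"]);out=[];m=n-hold
    for i in range(n):
        t=th+(target-th)*min(1,(i+1)/m)+o
        T=P0+yv*(rad*np.cos(t)+cy-.15)+np.array([0,0,rad*np.sin(t)+cz-.012])
        rv=Ro.from_matrix(R.T@Rd(YA)).as_rotvec()/n
        sh=R.T@(T-cur);out.append([hand]+np.round(sh*1000,1).tolist()+np.round(rv,3).tolist());cur=T
    print(out)
E
python3 -c "
from h import *
arc2(1.45)"
```

```text
theta 1.015 rho 0.1502 Frad -10.6 Ftan -1.4 open 0.073 x-off -0.0006 clk 10.55
[[0.0, -7.3, 0.6, -3.7, -0.0, 0.002, -0.0], [0.0, -7.6, 0.0, -3.0, -0.0, 0.002, -0.0], [0.0, -7.7, 0.0, -2.6, -0.0, 0.002, -0.0], [0.0, -7.9, 0.0, -2.2, -0.0, 0.002, -0.0], [0.0, -8.0, 0.0, -1.8, -0.0, 0.002, -0.0], [0.0, -8.1, 0.0, -1.3, -0.0, 0.002, -0.0], [0.0, -8.1, 0.0, -0.9, -0.0, 0.002, -0.0], [0.0, -8.2, 0.0, -0.4, -0.0, 0.002, -0.0]]
```

Call:
play_rows:
  increments:
    - [0, -7.5, 0.5, -2.5, 0, 0.002, 0]
    - [0, -7.6, 0, -2.7, 0, 0.002, 0]
    - [0, -7.7, 0, -2.5, 0, 0.002, 0]
    - [0, -7.9, 0, -2.1, 0, 0.002, 0]
    - [0, -8, 0, -1.7, 0, 0.002, 0]
    - [0, -8.1, 0, -1.3, 0, 0.002, 0]
    - [0, -8.1, 0, -0.9, 0, 0.002, 0]
    - [0, -6, 0, -0.3, 0, 0.002, 0]

```text
clock: 11.55
tool_pos: [0.5416, 0.2245, 0.1243]
eef_rot: [0.729, 0.685, 0.004, -0.005]
contact_force: [0.4, 1.9, -6.9]
opening: 0.076
```

Run:
```python
from h import *
arc2(1.65)
```

```text
theta 1.426 rho 0.1502 Frad -6.8 Ftan -2.4 open 0.076 x-off -0.001 clk 11.55
[[0.0, -4.2, 1.0, -0.6, -0.0, -0.002, -0.0], [0.0, -4.2, 0.0, -0.2, -0.0, -0.002, -0.0], [0.0, -4.2, 0.0, -0.0, -0.0, -0.002, -0.0], [0.0, -4.2, 0.0, 0.1, -0.0, -0.002, -0.0], [0.0, -4.2, 0.0, 0.2, -0.0, -0.002, -0.0], [0.0, -4.2, 0.0, 0.3, -0.0, -0.002, -0.0], [0.0, -4.2, 0.0, 0.4, -0.0, -0.002, -0.0], [0.0, -4.2, 0.0, 0.6, -0.0, -0.002, -0.0]]
```

Call:
play_rows:
  increments:
    - [0, -4.2, 0.5, 0, 0, -0.002, 0]
    - [0, -4.2, 0, 0, 0, -0.002, 0]
    - [0, -4.2, 0, 0.1, 0, -0.002, 0]
    - [0, -4.2, 0, 0.2, 0, -0.002, 0]
    - [0, -4.2, 0, 0.3, 0, -0.002, 0]
    - [0, -4.2, 0, 0.4, 0, -0.002, 0]
    - [0, -4.2, 0, 0.5, 0, -0.002, 0]
    - [0, -4.2, 0, 0.6, 0, -0.002, 0]

```text
clock: 12.55
tool_pos: [0.5394, 0.1918, 0.1227]
eef_rot: [0.728, 0.686, -0.0, -0.001]
contact_force: [-0.5, 1.6, -5.9]
opening: 0.073
```

Run:
```python
from h import *
arc2(1.85)
im=r.snapshot("side")
a=im[180:290,150:300,::-1].astype(float);a=(255*(a/255)**.6).astype(np.uint8)
cv2.imwrite("pics/l3.png",cv2.resize(a,None,fx=5,fy=5,interpolation=cv2.INTER_CUBIC))
```

```text
theta 1.645 rho 0.1501 Frad -6.1 Ftan -0.6 open 0.073 x-off -0.0011 clk 12.55
[[0.0, -3.9, 1.1, 0.2, -0.0, -0.0, 0.0], [0.0, -3.8, -0.0, 0.7, -0.0, -0.0, 0.0], [0.0, -3.8, -0.0, 0.8, -0.0, -0.0, 0.0], [0.0, -3.7, -0.0, 0.9, -0.0, -0.0, 0.0], [0.0, -3.7, -0.0, 1.0, -0.0, -0.0, 0.0], [0.0, -3.7, -0.0, 1.1, -0.0, -0.0, 0.0], [0.0, -3.7, -0.0, 1.2, -0.0, -0.0, 0.0], [0.0, -3.6, -0.0, 1.3, -0.0, -0.0, 0.0]]
```

View pics/l3.png

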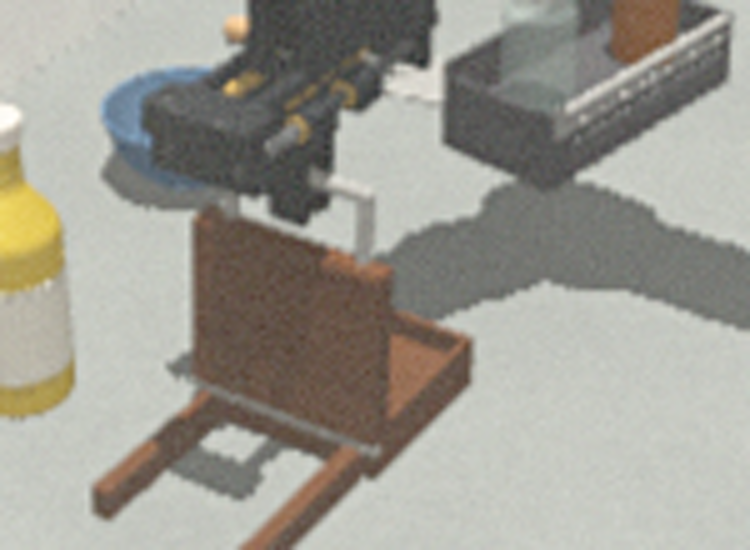

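Call:
play_rows:
  increments:
    - [0, -3.8, 0.5, 0.7, 0, 0, 0]
    - [0, -3.8, 0, 0.8, 0, 0, 0]
    - [0, -3.8, 0, 0.9, 0, 0, 0]
    - [0, -3.7, 0, 1, 0, 0, 0]
    - [0, -3.7, 0, 1, 0, 0, 0]
    - [0, -3.7, 0, 1.1, 0, 0, 0]
    - [0, -3.7, 0, 1.2, 0, 0, 0]
    - [0, -3.6, 0, 1.3, 0, 0, 0]

```text
clock: 13.6
tool_pos: [0.5374, 0.1609, 0.1145]
eef_rot: [0.728, 0.686, 0.0, -0.002]
contact_force: [-1.4, 3.3, -5.2]
opening: 0.072
```

Run:
```python
from h import *
arc2(1.98,hold=2)
im=r.snapshot("side")
a=im[180:290,150:300,::-1].astype(float);a=(255*(a/255)**.6).astype(np.uint8)
cv2.imwrite("pics/l4.png",cv2.resize(a,None,fx=5,fy=5,interpolation=cv2.INTER_CUBIC))
```

```text
theta 1.859 rho 0.1501 Frad -6.0 Ftan -1.1 open 0.072 x-off -0.0012 clk 13.6
[[0.0, -2.9, 1.2, 0.8, -0.0, -0.0, 0.0], [0.0, -2.8, -0.0, 1.2, -0.0, -0.0, 0.0], [0.0, -2.8, -0.0, 1.2, -0.0, -0.0, 0.0], [0.0, -2.7, -0.0, 1.3, -0.0, -0.0, 0.0], [0.0, -2.7, -0.0, 1.3, -0.0, -0.0, 0.0], [0.0, -2.7, -0.0, 1.4, -0.0, -0.0, 0.0], [0.0, 0.0, 0.0, 0.0, -0.0, -0.0, 0.0], [0.0, 0.0, 0.0, 0.0, -0.0, -0.0, 0.0]]
```

View pics/l4.png

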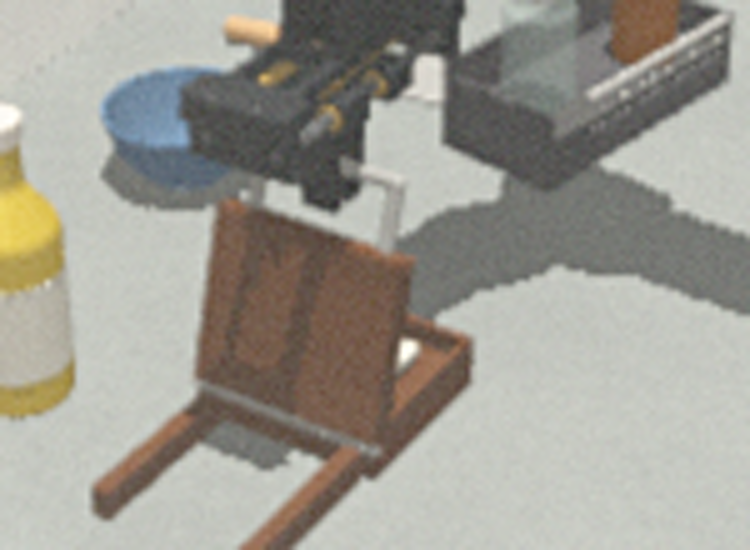

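White ceramic now shows in the fixed half at crop (408,350). I'll go a bit further and settle to be sure it lies flat.

Call:
play_rows:
  increments:
    - [0, -2.8, 0.5, 1.1, 0, 0, 0]
    - [0, -2.8, 0, 1.2, 0, 0, 0]
    - [0, -2.8, 0, 1.2, 0, 0, 0]
    - [0, -2.7, 0, 1.3, 0, 0, 0]
    - [0, -2, 0, 1, 0, 0, 0]
    - [0, 0, 0, 0, 0, 0, 0]
    - [0, 0, 0, 0, 0, 0, 0]
    - [0, 0, 0, 0, 0, 0, 0]

```text
clock: 14.65
tool_pos: [0.5365, 0.1465, 0.1079]
eef_rot: [0.728, 0.686, -0.001, -0.002]
contact_force: [-1.3, 2.4, -5.4]
opening: 0.073
```

Run:
```python
from h import *
im=r.snapshot("side")
a=im[180:290,150:300,::-1].astype(float);a=(255*(a/255)**.6).astype(np.uint8)
cv2.imwrite("pics/l5.png",cv2.resize(a,None,fx=5,fy=5,interpolation=cv2.INTER_CUBIC))
arc2(1.65)
```

```text
theta 1.965 rho 0.1501 Frad -5.5 Ftan 0.1 open 0.073 x-off -0.0013 clk 14.7
[[0.0, 5.1, 1.3, -3.0, -0.0, -0.0, 0.0], [0.0, 5.4, 0.0, -2.4, -0.0, -0.0, 0.0], [0.0, 5.5, 0.0, -2.2, -0.0, -0.0, 0.0], [0.0, 5.6, 0.0, -1.9, -0.0, -0.0, 0.0], [0.0, 5.7, 0.0, -1.7, -0.0, -0.0, 0.0], [0.0, 5.7, 0.0, -1.5, -0.0, -0.0, 0.0], [0.0, 5.8, 0.0, -1.3, -0.0, -0.0, 0.0], [0.0, 5.8, 0.0, -1.0, -0.0, -0.0, 0.0]]
```

View pics/l5.png

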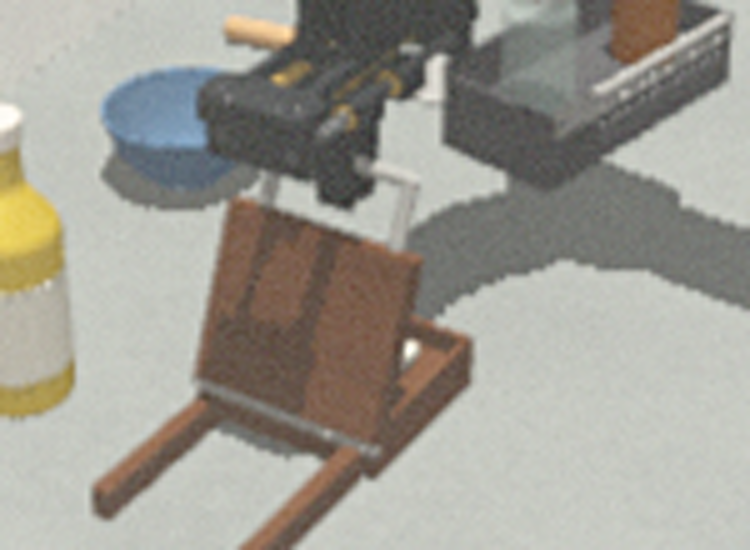

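Now I'll lower the leaf. First back past upright at a moderate pace.

Call:
play_rows:
  increments:
    - [0, 5.1, 0.5, -2.6, 0, 0, 0]
    - [0, 5.4, 0, -2.4, 0, 0, 0]
    - [0, 5.5, 0, -2.2, 0, 0, 0]
    - [0, 5.6, 0, -2, 0, 0, 0]
    - [0, 5.7, 0, -1.8, 0, 0, 0]
    - [0, 5.7, 0, -1.5, 0, 0, 0]
    - [0, 5.8, 0, -1.3, 0, 0, 0]
    - [0, 5.8, 0, -1, 0, 0, 0]

```text
clock: 15.7
tool_pos: [0.5393, 0.189, 0.1222]
eef_rot: [0.728, 0.685, -0.005, 0.0]
contact_force: [-1.1, 0.2, -5.3]
opening: 0.074
```

Run:
```python
from h import *
im=r.snapshot("side")
a=im[180:290,150:300,::-1].astype(float);a=(255*(a/255)**.6).astype(np.uint8)
cv2.imwrite("pics/l6.png",cv2.resize(a,None,fx=5,fy=5,interpolation=cv2.INTER_CUBIC))
arc2(1.2)
```

```text
theta 1.655 rho 0.15 Frad -7.3 Ftan 0.7 open 0.075 x-off -0.001 clk 15.75
[[0.0, 8.4, 1.0, -1.7, -0.001, 0.001, 0.0], [0.0, 8.5, 0.0, -0.7, -0.001, 0.001, 0.0], [0.0, 8.6, 0.0, -0.2, -0.001, 0.001, 0.0], [0.0, 8.6, 0.0, 0.2, -0.001, 0.001, 0.0], [0.0, 8.5, 0.0, 0.7, -0.001, 0.001, 0.0], [0.0, 8.5, 0.0, 1.2, -0.001, 0.001, 0.0], [0.0, 8.4, 0.0, 1.7, -0.001, 0.001, 0.0], [0.0, 8.3, 0.0, 2.2, -0.001, 0.001, 0.0]]
```

View pics/l6.png

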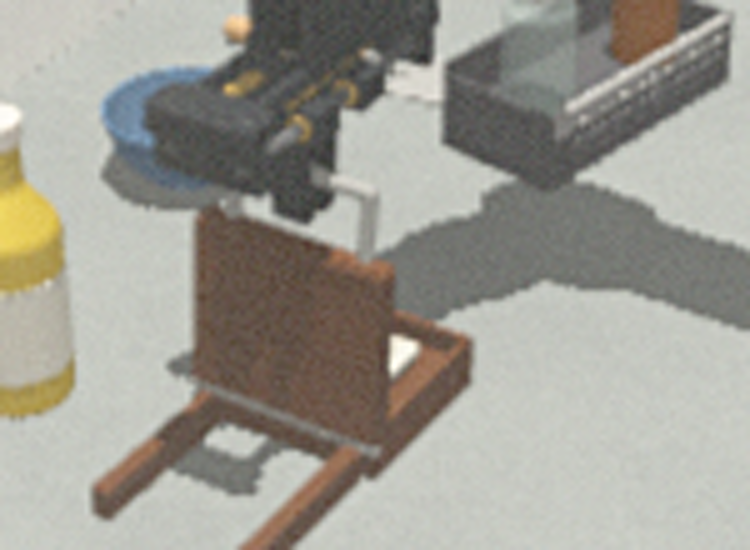

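White face up and flat in the fixed half, so I'll keep lowering.

Call:
play_rows:
  increments:
    - [0, 8.4, 0.5, -1, 0, 0, 0]
    - [0, 8.5, 0, -0.6, 0, 0, 0]
    - [0, 8.6, 0, -0.2, 0, 0, 0]
    - [0, 8.6, 0, 0.3, 0, 0, 0]
    - [0, 8.5, 0, 0.8, 0, 0, 0]
    - [0, 8.5, 0, 1.3, 0, 0, 0]
    - [0, 8.4, 0, 1.8, 0, 0, 0]
    - [0, 8.3, 0, 2.3, 0, 0, 0]

```text
clock: 16.75
tool_pos: [0.5445, 0.2603, 0.1168]
eef_rot: [0.728, 0.685, -0.005, 0.002]
contact_force: [-2.2, -1.6, -4.6]
opening: 0.075
```

```bash
python3 -c "
from h import *
arc2(.75)"
```

```text
theta 1.181 rho 0.1495 Frad -4.9 Ftan 0.3 open 0.075 x-off -0.0002 clk 16.75
[[0.0, 8.0, 0.3, 1.7, -0.001, 0.001, 0.0], [0.0, 7.5, 0.0, 3.0, -0.001, 0.001, 0.0], [0.0, 7.4, 0.0, 3.4, -0.001, 0.001, 0.0], [0.0, 7.2, 0.0, 3.8, -0.001, 0.001, 0.0], [0.0, 6.9, 0.0, 4.2, -0.001, 0.001, 0.0], [0.0, 6.7, 0.0, 4.6, -0.001, 0.001, 0.0], [0.0, 6.5, 0.0, 4.9, -0.001, 0.001, 0.0], [0.0, 6.2, 0.0, 5.3, -0.001, 0.001, 0.0]]
```

Call:
play_rows:
  increments:
    - [0, 7.5, 0.3, 2.2, 0, 0, 0]
    - [0, 7.5, 0, 3, 0, 0, 0]
    - [0, 7.4, 0, 3.4, 0, 0, 0]
    - [0, 7.2, 0, 3.8, 0, 0, 0]
    - [0, 6.9, 0, 4.2, 0, 0, 0]
    - [0, 6.7, 0, 4.6, 0, 0, 0]
    - [0, 6.5, 0, 4.9, 0, 0, 0]
    - [0, 6.2, 0, 5.3, 0, 0, 0]

```text
clock: 17.75
tool_pos: [0.5486, 0.3178, 0.0823]
eef_rot: [0.729, 0.685, -0.006, 0.003]
contact_force: [-1.0, -3.8, -2.9]
opening: 0.069
```

```bash
python3 -c "
from h import *
arc2(.35)"
```

```text
theta 0.727 rho 0.1493 Frad -4.8 Ftan 0.8 open 0.069 x-off 0.0004 clk 17.75
[[0.0, 5.9, -0.3, 4.1, -0.001, 0.002, -0.0], [0.0, 4.8, 0.0, 5.2, -0.001, 0.002, -0.0], [0.0, 4.6, 0.0, 5.4, -0.001, 0.002, -0.0], [0.0, 4.3, 0.0, 5.6, -0.001, 0.002, -0.0], [0.0, 4.1, 0.0, 5.8, -0.001, 0.002, -0.0], [0.0, 3.8, 0.0, 6.0, -0.001, 0.002, -0.0], [0.0, 3.5, 0.0, 6.2, -0.001, 0.002, -0.0], [0.0, 3.2, 0.0, 6.3, -0.001, 0.002, -0.0]]
```

Call:
play_rows:
  increments:
    - [0, 4.8, -0.2, 4.6, 0, 0.002, 0]
    - [0, 4.7, 0, 5.2, 0, 0.002, 0]
    - [0, 4.5, 0, 5.4, 0, 0.002, 0]
    - [0, 4.2, 0, 5.6, 0, 0.002, 0]
    - [0, 4, 0, 5.8, 0, 0.002, 0]
    - [0, 3.7, 0, 6, 0, 0.002, 0]
    - [0, 3.4, 0, 6.2, 0, 0.002, 0]
    - [0, 3, 0, 5, 0, 0.001, 0]

```text
clock: 18.75
tool_pos: [0.5512, 0.3514, 0.0354]
eef_rot: [0.729, 0.684, -0.0, -0.002]
contact_force: [-1.6, -5.1, -1.6]
opening: 0.078
```

```bash
python3 -c "
from h import *
arc2(.04)
arc(0,target=0.04)"
```

```text
theta 0.339 rho 0.1499 Frad -5.4 Ftan 0.6 open 0.078 x-off 0.0008 clk 18.75
[[0.0, 2.7, -0.8, 4.9, -0.0, -0.0, -0.0], [0.0, 2.0, 0.0, 5.3, -0.0, -0.0, -0.0], [0.0, 1.8, 0.0, 5.3, -0.0, -0.0, -0.0], [0.0, 1.6, 0.0, 5.4, -0.0, -0.0, -0.0], [0.0, 1.4, 0.0, 5.4, -0.0, -0.0, -0.0], [0.0, 1.2, 0.0, 5.5, -0.0, -0.0, -0.0], [0.0, 1.0, 0.0, 5.5, -0.0, -0.0, -0.0], [0.0, 0.8, 0.0, 5.6, -0.0, -0.0, -0.0]]
theta 0.307 rho 0.1483 F [-1.6 -5.1 -1.6] x-off 0.0008
[[0.0, 3.8, -0.8, 3.9, -0.0, -0.0, -0.0], [0.0, 1.7, 0.0, 4.7, -0.0, -0.0, -0.0], [0.0, 1.5, 0.0, 4.8, -0.0, -0.0, -0.0], [0.0, 1.3, 0.0, 4.8, -0.0, -0.0, -0.0], [0.0, 1.2, 0.0, 4.9, -0.0, -0.0, -0.0], [0.0, 1.0, 0.0, 4.9, -0.0, -0.0, -0.0], [0.0, 0.8, 0.0, 5.0, -0.0, -0.0, -0.0], [0.0, 0.7, 0.0, 5.0, -0.0, -0.0, -0.0]]
```

Call:
play_rows:
  increments:
    - [0, 2, -0.3, 5, 0, 0, 0]
    - [0, 1.8, 0, 5.2, 0, 0, 0]
    - [0, 1.6, 0, 5.2, 0, 0, 0]
    - [0, 1.4, 0, 5.2, 0, 0, 0]
    - [0, 1.2, 0, 5.2, 0, 0, 0]
    - [0, 1, 0, 4, 0, 0, 0]
    - [0, 0.8, 0, 3, 0, 0, 0]
    - [0, 0.5, 0, 2, 0, 0, 0]

```text
clock: 19.75
tool_pos: [0.552, 0.3625, -0.0016]
eef_rot: [0.729, 0.684, -0.0, -0.002]
contact_force: [-0.8, -4.6, -0.3]
opening: 0.074
```

```bash
python3 -c "
from h import *
arc2(.0)
st()"
```

```text
theta 0.081 rho 0.15 Frad -4.7 Ftan 0.4 open 0.074 x-off 0.001 clk 19.75
[[0.0, 0.7, -1.0, 1.4, -0.0, -0.0, -0.0], [0.0, 0.2, 0.0, 1.5, -0.0, -0.0, -0.0], [0.0, 0.2, 0.0, 1.5, -0.0, -0.0, -0.0], [0.0, 0.2, 0.0, 1.5, -0.0, -0.0, -0.0], [0.0, 0.2, 0.0, 1.5, -0.0, -0.0, -0.0], [0.0, 0.2, 0.0, 1.5, -0.0, -0.0, -0.0], [0.0, 0.1, 0.0, 1.5, -0.0, -0.0, -0.0], [0.0, 0.1, 0.0, 1.5, -0.0, -0.0, -0.0]]
{'clock': 19.75, 'q': [-0.3042, 1.1034, -0.6889, 1.5544, 0.8834, 0.8189, 0.153], 'tool_pos': [0.552, 0.3625, -0.0016], 'eef_rot': [0.7293, 0.6842, -0.0001, -0.0018], 'contact_force': [-0.7772, -4.6462, -0.3386], 'opening': 0.0737}
```

Down another ~7–12 mm gently, watching for an upward force that would mean the leaf has seated.

Call:
play_rows:
  increments:
    - [0, 0.2, 0, 1.5, 0, 0, 0]
    - [0, 0.2, 0, 1.5, 0, 0, 0]
    - [0, 0, 0, 1.5, 0, 0, 0]
    - [0, 0, 0, 1.5, 0, 0, 0]
    - [0, 0, 0, 1.2, 0, 0, 0]
    - [0, 0, 0, 1.2, 0, 0, 0]
    - [0, 0, 0, 1, 0, 0, 0]
    - [0, 0, 0, 0, 0, 0, 0]

```text
clock: 20.75
tool_pos: [0.5522, 0.3639, -0.0111]
eef_rot: [0.729, 0.684, 0.001, -0.002]
contact_force: [-0.2, -4.5, -1.1]
opening: 0.074
```

Run:
```python
from h import *
st()
im=r.snapshot("side")
a=im[200:310,140:290,::-1].astype(float);a=(255*(a/255)**.6).astype(np.uint8)
cv2.imwrite("pics/l7.png",cv2.resize(a,None,fx=5,fy=5,interpolation=cv2.INTER_CUBIC))
```

```text
{'clock': 20.75, 'q': [-0.3087, 1.1165, -0.6813, 1.5533, 0.8939, 0.8054, 0.1454], 'tool_pos': [0.5522, 0.3639, -0.0111], 'eef_rot': [0.7293, 0.6842, 0.0007, -0.0023], 'contact_force': [-0.225, -4.4794, -1.1288], 'opening': 0.0743}
```

View pics/l7.png

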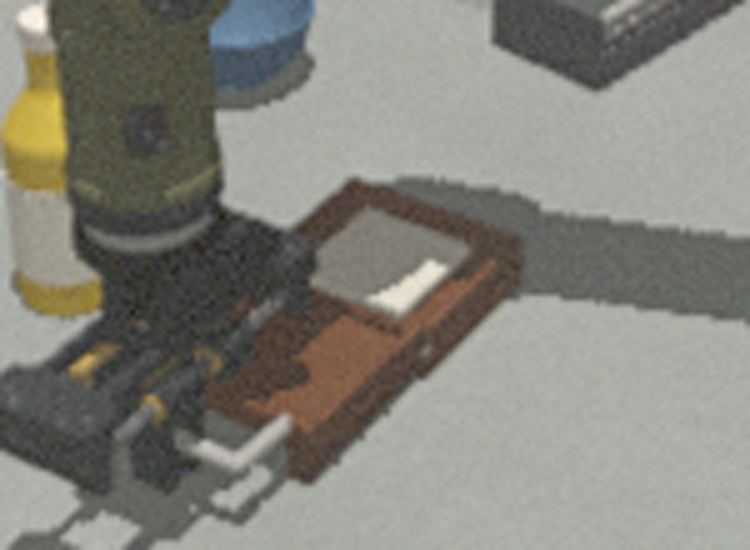

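Call:
play_rows:
  increments:
    - [0, 0, 0, 1.2, 0, 0, 0]
    - [0, 0, 0, 1.2, 0, 0, 0]
    - [0, 0, 0, 1.2, 0, 0, 0]
    - [0, 0, 0, 1, 0, 0, 0]
    - [0, 0, 0, 0, 0, 0, 0]
    - [0, 0, 0, 0, 0, 0, 0]
    - [0, 0, 0, 0, 0, 0, 0]
    - [0, 0, 0, 0, 0, 0, 0]

```text
clock: 21.8
tool_pos: [0.5523, 0.3643, -0.0151]
eef_rot: [0.729, 0.684, 0.001, -0.002]
contact_force: [-1.6, -4.0, -0.5]
opening: 0.073
```

Run:
```python
from h import *
st()
```

```text
{'clock': 21.8, 'q': [-0.3106, 1.1218, -0.6779, 1.5531, 0.8986, 0.7996, 0.1419], 'tool_pos': [0.5523, 0.3643, -0.0151], 'eef_rot': [0.7293, 0.6842, 0.001, -0.0023], 'contact_force': [-1.5743, -3.9816, -0.5233], 'opening': 0.0732}
```

Run:
```python
from h import *
p=[.5418,.2128,-.0619]
im=r.snapshot("side");K=8;x0,y0=150,240
def ov(im,f):
    a=im.astype(float);a=(255*(a/255)**.6).astype(np.uint8)
    a=cv2.resize(a[y0:y0+65,x0:x0+90],None,fx=K,fy=K,interpolation=cv2.INTER_CUBIC)
    return a
new=ov(im[...,::-1],0);old=ov(cv2.imread("pics/side0.png"),0)
cv2.imwrite("pics/cmp.png",np.hstack([new[:,160:550],old[:,160:550]]))
```

```text
(no output)
```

View pics/cmp.png

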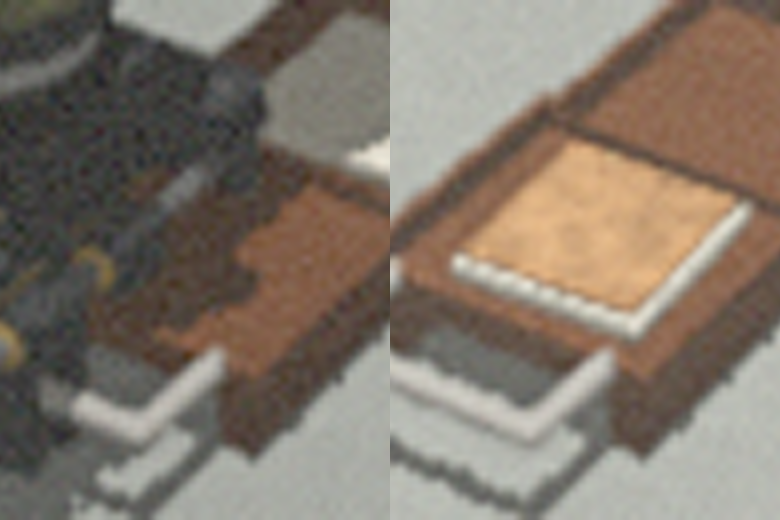

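The handle elbow is at (142,430) now against (142,432) at the start, so the leaf is flat. I'll open and rise.

Call:
play_rows:
  increments:
    - [0.28, 0, 0, 0, 0, 0, 0]
    - [0.28, 0, 0, 0, 0, 0, 0]
    - [0.28, 0, 0, 0, 0, 0, 0]
    - [0.28, 0, 0, -10, 0, 0, 0]
    - [0.28, 0, 0, -20, 0, 0, 0]
    - [0.28, 0, 0, -30, 0, 0, 0]
    - [0.28, 0, 0, -40, 0, 0, 0]
    - [0.28, 0, 0, -50, 0, 0, 0]

```text
clock: 22.85
tool_pos: [0.5519, 0.3677, 0.1423]
eef_rot: [0.728, 0.685, 0.005, -0.006]
contact_force: [1.3, 0.1, 0.7]
opening: 0.281
```

Run:
```python
from h import *
st()
plan([(.48,.15,.25,.7),(.5626,-.1717,.22,-.236)],1.0,.055,.16)
```

```text
{'clock': 22.85, 'q': [-0.2564, 0.9274, -0.8058, 1.496, 0.7271, 1.0244, 0.2686], 'tool_pos': [0.5519, 0.3677, 0.1423], 'eef_rot': [0.7284, 0.6851, 0.0048, -0.0059], 'contact_force': [1.2722, 0.0733, 0.6721], 'opening': 0.281}
[[1.0, -36.7, -9.8, -18.5, -0.001, -0.002, 0.135], [1.0, -37.7, -4.7, -18.4, -0.001, -0.002, 0.135], [1.0, -38.0, 0.4, -18.3, -0.002, -0.002, 0.135], [1.0, -37.6, 5.6, -18.3, -0.001, -0.002, 0.135], [1.0, -36.6, 10.6, -18.2, -0.002, -0.003, 0.135], [1.0, -34.9, 15.4, -18.0, -0.001, -0.002, 0.135], [1.0, -20.6, 42.8, 4.3, -0.0, 0.0, 0.134], [1.0, -14.7, 45.1, 4.3, -0.0, 0.0, 0.134]]
end [0.5036 0.0581 0.2414] left 1
```

Call:
play_rows:
  increments:
    - [1, -37, -10, -18, 0, 0, 0.135]
    - [1, -38, -5, -18, 0, 0, 0.135]
    - [1, -38, 0, -18, 0, 0, 0.135]
    - [1, -38, 6, -18, 0, 0, 0.135]
    - [1, -37, 11, -18, 0, 0, 0.135]
    - [1, -35, 15, -18, 0, 0, 0.135]
    - [1, -21, 43, 4, 0, 0, 0.134]
    - [1, -15, 45, 4, 0, 0, 0.134]

```text
clock: 23.85
tool_pos: [0.4962, 0.0567, 0.2556]
eef_rot: [0.979, 0.203, 0.014, -0.012]
contact_force: [0.2, 0.3, -0.2]
opening: 1.001
```

Run:
```python
from h import *
st()
plan([(.5626,-.1717,.22,-.236)],1.0,.055,.16)
```

```text
{'clock': 23.85, 'q': [0.2489, 0.5185, -0.6769, 1.8901, 0.4008, 0.8417, -0.2179], 'tool_pos': [0.4962, 0.0567, 0.2556], 'eef_rot': [0.9791, 0.2025, 0.0137, -0.0124], 'contact_force': [0.1547, 0.2801, -0.1933], 'opening': 1.0014}
[[1.0, -6.1, 47.3, 6.0, -0.006, -0.005, 0.129], [1.0, 0.0, 47.7, 6.3, -0.006, -0.005, 0.129], [1.0, 6.2, 47.2, 6.6, -0.005, -0.005, 0.129], [1.0, 12.2, 46.0, 6.8, -0.006, -0.005, 0.128], [1.0, 18.1, 44.1, 7.1, -0.005, -0.005, 0.129], [1.0, 0, 0, 0, 0, 0, 0], [1.0, 0, 0, 0, 0, 0, 0], [1.0, 0, 0, 0, 0, 0, 0]]
end [ 0.5626 -0.1717  0.22  ] left 0
```

Call:
play_rows:
  increments:
    - [1, -6, 47, 6, -0.006, -0.005, 0.13]
    - [1, 0, 48, 6, -0.006, -0.005, 0.13]
    - [1, 6, 47, 6, -0.006, -0.005, 0.13]
    - [1, 12, 44, 6, -0.006, -0.005, 0.12]
    - [1, 15, 35, 6, -0.005, -0.005, 0.1]
    - [1, 0, 0, 0, 0, 0, 0]
    - [1, 0, 0, 0, 0, 0, 0]
    - [1, 0, 0, 0, 0, 0, 0]

```text
clock: 24.85
tool_pos: [0.5609, -0.1666, 0.2335]
eef_rot: [0.994, -0.11, 0.007, -0.0]
contact_force: [-0.5, 1.1, -0.7]
opening: 1.0
```

Run:
```python
from h import *
im=r.snapshot("top")
cv2.imwrite("pics/t2.png",cv2.resize(im[155:225,125:218,::-1],(744,560),interpolation=cv2.INTER_CUBIC))
im=r.snapshot("side")
cv2.imwrite("pics/s2.png",cv2.resize(im[110:290,150:310,::-1],(533,600),interpolation=cv2.INTER_CUBIC))
st()
plan([(.5626,-.1717,.15,-.236)],1.0,.04,.16)
```

```text
{'clock': 24.95, 'q': [0.4801, 0.6312, -0.461, 1.6715, 0.3396, 0.9044, -0.333], 'tool_pos': [0.5611, -0.1664, 0.2334], 'eef_rot': [0.9939, -0.1101, 0.0071, -0.0004], 'contact_force': [-0.3237, -0.0821, 0.9723], 'opening': 1.0002}
[[1.0, 0.5, 1.7, 27.8, -0.001, -0.005, 0.005], [1.0, 0.6, 1.6, 27.8, -0.001, -0.005, 0.005], [1.0, 0.8, 1.6, 27.8, -0.0, -0.004, 0.005], [1.0, 0, 0, 0, 0, 0, 0], [1.0, 0, 0, 0, 0, 0, 0], [1.0, 0, 0, 0, 0, 0, 0], [1.0, 0, 0, 0, 0, 0, 0], [1.0, 0, 0, 0, 0, 0, 0]]
end [ 0.5626 -0.1717  0.15  ] left 0
```

View pics/t2.png

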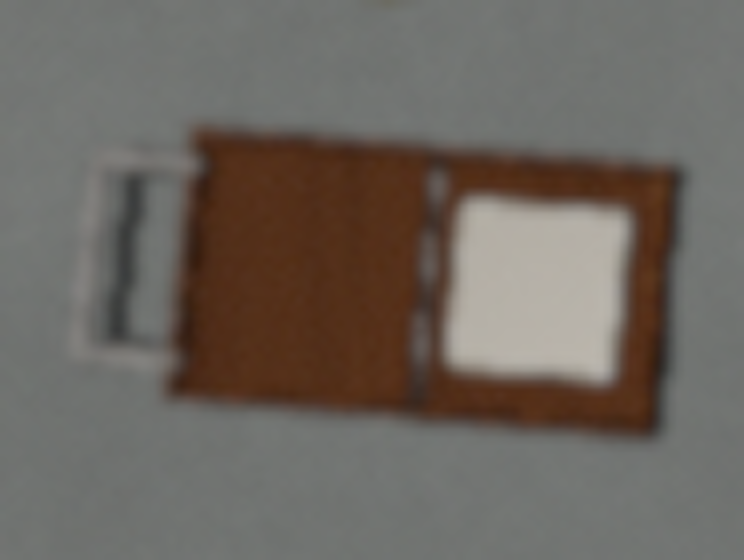

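View pics/s2.png

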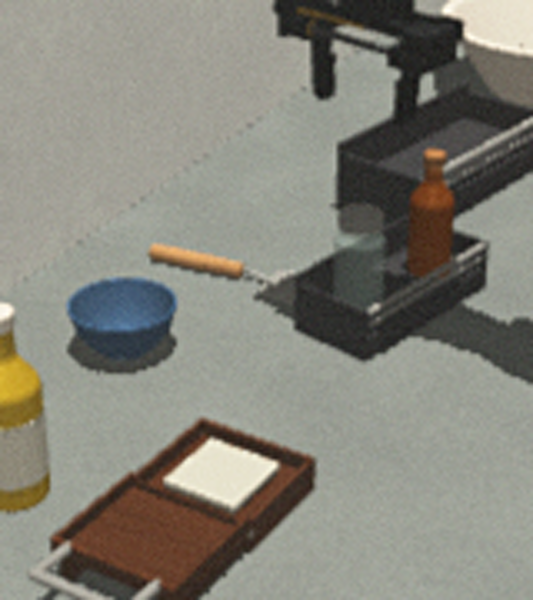

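The coaster lies flat, white up, in the fixed half (top px about (192,191)), and the leaf is flat. I'll measure the coaster centre by segmentation and recheck the real tip height here.

Run:
```python
from h import *
for n,f,box,ker in(("top","t2",None,0),("side","s2",None,0)):
    a=cv2.imread(f"pics/{f}.png").astype(int)
    m=(a.min(2)>(120 if n=="top" else 150)).astype(np.uint8)
    if n=="top": K=8;off=(125,155);m[:,:440]=0;kx=ky=8;m[(a[...,2]-a[...,0])>40]=0
    else: kx=533/160;ky=600/180;off=(150,110);m[:420]=0;m[:,:150]=0;m[520:]=0
    nn,l,s,c=cv2.connectedComponentsWithStats(m);i=1+np.argmax(s[1:,4]);u,v=c[i]
    q=((u+.5)/kx-.5+off[0],(v+.5)/ky-.5+off[1]);print(n,s[i],q,back(n,q,.030 if n=="top" else .029).round(4))
    rect=cv2.minAreaRect(np.argwhere(l==i)[:,::-1].astype(np.float32));print(rect)
    if n=="top":
        q=((rect[0][0]+.5)/8-.5+125,(rect[0][1]+.5)/8-.5+155);print(back(n,q,.03).round(4))
st()
# tips in s2
for a,b in((325,98),(403,112)):
    q=((a+.5)/(533/160)-.5+150,(b+.5)/(600/180)-.5+110);print([back("side",q,z).round(4).tolist() for z in(.233,.25,.26,.27)])
```

```text
top [  447   200   181   181 27853] (np.float64(191.66485432448928), np.float64(190.71526630883568)) [0.5393 0.1615 0.03  ]
((536.5343017578125, 288.9898376464844), (170.85743713378906, 172.27792358398438), 5.33215856552124)
[0.5394 0.1616 0.03  ]
side [ 390  420  143  100 6872] (np.float64(291.47192511909003), np.float64(252.95356519208383)) [0.3362 0.0637 0.029 ]
((461.0, 469.5), (141.99996948242188, 98.99998474121094), -0.0)
{'clock': 24.95, 'q': [0.4801, 0.6312, -0.461, 1.6715, 0.3396, 0.9044, -0.333], 'tool_pos': [0.5611, -0.1664, 0.2334], 'eef_rot': [0.9939, -0.1101, 0.0071, -0.0004], 'contact_force': [-0.3237, -0.0821, 0.9723], 'opening': 1.0002}
[[0.639, -0.2371, 0.233], [0.6197, -0.198, 0.25], [0.6084, -0.175, 0.26], [0.597, -0.152, 0.27]]
[[0.5488, -0.2412, 0.233], [0.5322, -0.202, 0.25], [0.5225, -0.1789, 0.26], [0.5127, -0.1558, 0.27]]
```

Call:
play_rows:
  increments:
    - [1, 0.6, 1.7, 28, -0.001, -0.005, 0.005]
    - [1, 0.6, 1.7, 28, -0.001, -0.005, 0.005]
    - [1, 0.6, 1.5, 24, 0, -0.004, 0.005]
    - [1, 0, 0, 0, 0, 0, 0]
    - [1, 0, 0, 0, 0, 0, 0]
    - [1, 0, 0, 0, 0, 0, 0]
    - [1, 0, 0, 0, 0, 0, 0]
    - [1, 0, 0, 0, 0, 0, 0]

```text
clock: 25.95
tool_pos: [0.5656, -0.1673, 0.1566]
eef_rot: [0.993, -0.114, 0.004, -0.001]
contact_force: [0.5, -0.0, 0.6]
opening: 0.998
```

Run:
```python
from h import *
st()
q=((222+.5)/(533/160)-.5+150,(473+.5)/(600/180)-.5+110);print("coaster side",back("side",q,.03).round(4))
plan([(.5626,-.1717,.063,-.236)],1.0,.02,.16)
```

```text
{'clock': 25.95, 'q': [0.4485, 0.733, -0.4132, 1.7322, 0.4008, 0.7526, -0.3925], 'tool_pos': [0.5656, -0.1673, 0.1566], 'eef_rot': [0.9935, -0.1139, 0.004, -0.001], 'contact_force': [0.4501, -0.045, 0.6411], 'opening': 0.9982}
coaster side [0.5386 0.1631 0.03  ]
[[1.0, -0.5, 1.0, 18.7, -0.001, -0.002, 0.002], [1.0, -0.5, 1.0, 18.7, -0.0, -0.001, 0.001], [1.0, -0.5, 1.1, 18.7, -0.001, -0.002, 0.002], [1.0, -0.4, 1.0, 18.7, -0.0, -0.001, 0.001], [1.0, -0.5, 1.0, 18.8, -0.001, -0.002, 0.002], [1.0, 0, 0, 0, 0, 0, 0], [1.0, 0, 0, 0, 0, 0, 0], [1.0, 0, 0, 0, 0, 0, 0]]
end [ 0.5626 -0.1716  0.063 ] left 0
```

Call:
play_rows:
  increments:
    - [1, -1, 2, 12, -0.002, -0.004, 0.004]
    - [1, -1, 2, 12, -0.001, -0.004, 0.004]
    - [1, -0.5, 1, 10, 0, 0, 0]
    - [1, 0, 0, 0, 0, 0, 0]
    - [1, 0, 0, 0, 0, 0, 0]
    - [1, 0, 0, 0, 0, 0, 0]
    - [1, 0, 0, 0, 0, 0, 0]
    - [1, 0, 0, 0, 0, 0, 0]

```text
clock: 26.95
tool_pos: [0.5619, -0.172, 0.1201]
eef_rot: [0.993, -0.118, -0.0, 0.0]
contact_force: [0.3, 0.0, 0.2]
opening: 0.997
```

Run:
```python
from h import *
st()
im=r.snapshot("side")
cv2.imwrite("pics/j1.png",cv2.resize(im[120:220,220:320,::-1],(600,600),interpolation=cv2.INTER_CUBIC))
plan([(.5626,-.1717,.063,-.236)],1.0,.012,.16)
```

```text
{'clock': 26.95, 'q': [0.4378, 0.7826, -0.3833, 1.7582, 0.4301, 0.6856, -0.419], 'tool_pos': [0.5619, -0.172, 0.1201], 'eef_rot': [0.993, -0.1182, -0.0004, 0.0001], 'contact_force': [0.333, 0.0228, 0.1552], 'opening': 0.9966}
[[1.0, 0.1, -0.1, 11.4, 0.0, 0.0, -0.0], [1.0, 0.1, -0.1, 11.4, 0.0, 0.0, -0.0], [1.0, 0.1, -0.1, 11.5, 0.0, 0.0, -0.0], [1.0, 0.1, -0.1, 11.4, 0.0, 0.0, -0.0], [1.0, 0.2, -0.0, 11.5, 0.0, 0.001, -0.001], [1.0, 0, 0, 0, 0, 0, 0], [1.0, 0, 0, 0, 0, 0, 0], [1.0, 0, 0, 0, 0, 0, 0]]
end [ 0.5626 -0.1717  0.063 ] left 0
```

View pics/j1.png

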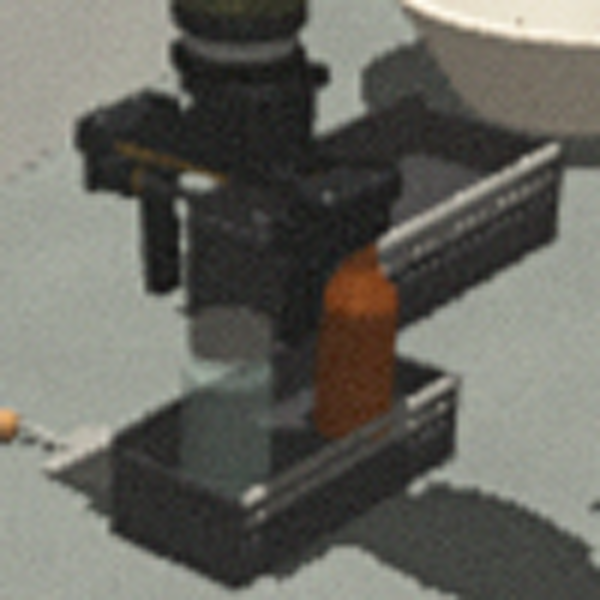

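The fingers straddle the jar and the lid is between them. The gripper body only occludes the cruet neck and clears it by about 60 mm in y. Descending.

Call:
play_rows:
  increments:
    - [1, 0, 0, 11.5, 0, 0, 0]
    - [1, 0, 0, 11.5, 0, 0, 0]
    - [1, 0.3, 0, 11.5, 0, 0, 0]
    - [1, 0.3, 0, 11.5, 0, 0, 0]
    - [1, 0, 0, 8, 0, 0, 0]
    - [1, 0, 0, 0, 0, 0, 0]
    - [1, 0, 0, 0, 0, 0, 0]
    - [1, 0, 0, 0, 0, 0, 0]

```text
clock: 28.0
tool_pos: [0.5622, -0.172, 0.0617]
eef_rot: [0.993, -0.118, -0.001, 0.0]
contact_force: [0.5, 0.2, 0.3]
opening: 0.997
```

Call:
play_rows:
  increments:
    - [0.55, 0, 0, 0, 0, 0, 0]
    - [0.4, 0, 0, 0, 0, 0, 0]
    - [0.4, 0, 0, 0, 0, 0, 0]
    - [0.4, 0, 0, 0, 0, 0, 0]
    - [0.4, 0, 0, 0, 0, 0, 0]
    - [0.4, 0, 0, 0, 0, 0, 0]
    - [0.4, 0, 0, 0, 0, 0, 0]
    - [0.4, 0, 0, 0, 0, 0, 0]
  grip_force: 25

```text
clock: 29.0
tool_pos: [0.5627, -0.1721, 0.0625]
eef_rot: [0.993, -0.118, -0.0, 0.0]
contact_force: [0.1, -0.3, 0.3]
opening: 0.603
```

Run:
```python
from h import *
st()
im=r.snapshot("side")
cv2.imwrite("pics/j2.png",cv2.resize(im[120:220,220:320,::-1],(600,600),interpolation=cv2.INTER_CUBIC))
```

```text
{'clock': 29.0, 'q': [0.408, 0.8664, -0.3324, 1.7873, 0.4801, 0.5693, -0.4622], 'tool_pos': [0.5627, -0.1721, 0.0625], 'eef_rot': [0.993, -0.1182, -0.0002, 0.0001], 'contact_force': [0.1361, -0.3377, 0.2541], 'opening': 0.6034}
```

View pics/j2.png

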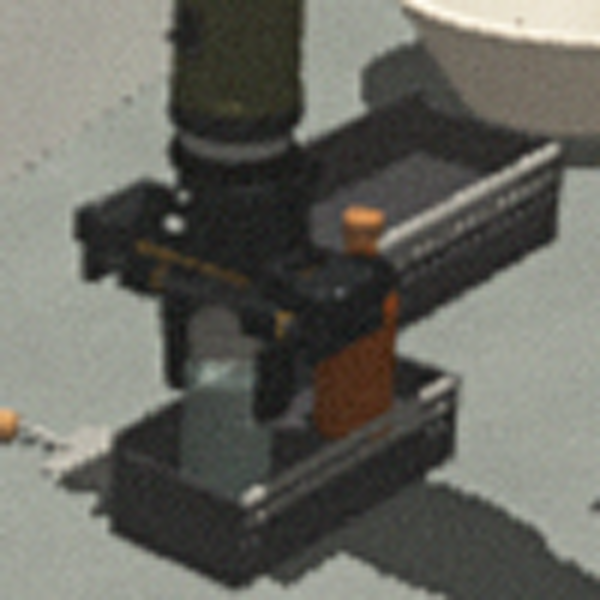

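Gripped at opening 0.603 (about 53 mm for a 54 mm jar). Lifting straight up.

Call:
play_rows:
  increments:
    - [0.4, 0, 0, -8, 0, 0, 0]
    - [0.4, 0, 0, -12, 0, 0, 0]
    - [0.4, 0, 0, -15, 0, 0, 0]
    - [0.4, 0, 0, -20, 0, 0, 0]
    - [0.4, 0, 0, -20, 0, 0, 0]
    - [0.4, 0, 0, -15, 0, 0, 0]
    - [0.4, 0, 0, -8, 0, 0, 0]
    - [0.4, 0, 0, 0, 0, 0, 0]
  grip_force: 30

```text
clock: 30.05
tool_pos: [0.5622, -0.1722, 0.1677]
eef_rot: [0.993, -0.118, -0.0, 0.0]
contact_force: [-0.6, -0.5, -3.2]
opening: 0.597
```

Run:
```python
from h import *
st()
im=r.snapshot("side")
cv2.imwrite("pics/j3.png",cv2.resize(im[100:220,200:320,::-1],(600,600),interpolation=cv2.INTER_CUBIC))
plan([(.51,-.02,.17,-.236),(.539,.162,.17,-.236)],.4,.025,.16)
```

```text
{'clock': 30.05, 'q': [0.4596, 0.7194, -0.4195, 1.7198, 0.3899, 0.7861, -0.3836], 'tool_pos': [0.5622, -0.1722, 0.1677], 'eef_rot': [0.993, -0.1182, -0.0001, 0.0003], 'contact_force': [-0.6388, -0.4708, -3.1757], 'opening': 0.5975}
[[0.4, -12.3, -19.4, -0.4, 0.0, 0.0, -0.0], [0.4, -12.3, -19.4, -0.4, 0.0, 0.0, -0.0], [0.4, -12.3, -19.4, -0.4, 0.0, 0.0, -0.0], [0.4, -12.3, -19.4, -0.4, 0.0, 0.0, -0.0], [0.4, -12.3, -19.4, -0.4, 0.0, 0.0, -0.0], [0.4, -12.3, -19.4, -0.4, 0.0, 0.0, -0.0], [0.4, -12.3, -19.3, -0.4, 0.001, 0.001, -0.001], [0.4, -1.8, -23.0, 0.0, -0.0, -0.0, 0.0]]
end [0.5136 0.0027 0.17  ] left 1
```

View pics/j3.png

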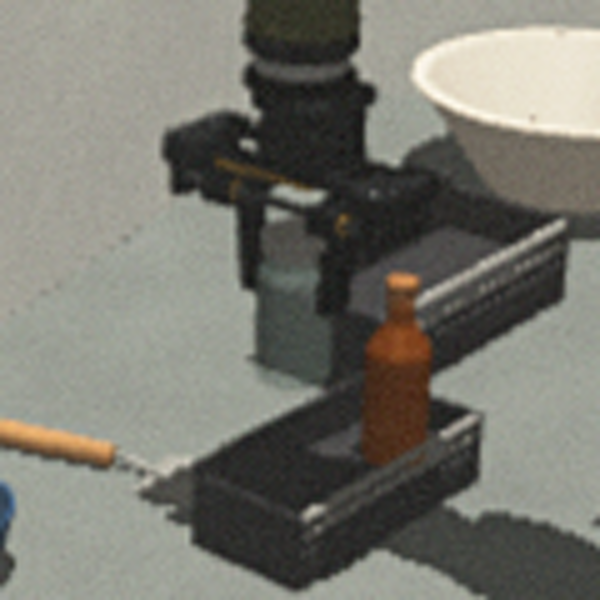

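The jar is up (3.2 N, its weight) and the cruet stayed put. Next: forward over the front rail, then to the coaster.

Run:
```python
from h import *
plan([(.48,-.152,.168,-.236),(.49,.0,.168,-.236)],.4,.025,.16)
```

```text
[[0.4, -21.1, -0.1, -0.2, 0.0, 0.0, -0.0], [0.4, -21.1, -0.1, -0.2, 0.0, 0.0, -0.0], [0.4, -21.1, -0.1, -0.1, 0.0, 0.0, -0.0], [0.4, -21.0, -0.1, -0.2, 0.001, 0.001, -0.001], [0.4, -3.7, -21.4, 0.0, -0.0, -0.0, 0.0], [0.4, -3.7, -21.5, 0.0, -0.0, -0.0, 0.0], [0.4, -3.7, -21.4, 0.0, -0.0, -0.0, 0.0], [0.4, -3.7, -21.5, 0.0, -0.0, -0.0, 0.0]]
end [ 0.4857 -0.0651  0.168 ] left 1
```

Call:
play_rows:
  increments:
    - [0.4, -12, 0, 0, 0, 0, 0]
    - [0.4, -21, 0, 0, 0, 0, 0]
    - [0.4, -21, 0, 0, 0, 0, 0]
    - [0.4, -21, -2, 0, 0, 0, 0]
    - [0.4, -10, -14, 0, 0, 0, 0]
    - [0.4, -4, -21, 0, 0, 0, 0]
    - [0.4, -4, -21, 0, 0, 0, 0]
    - [0.4, -4, -21, 0, 0, 0, 0]

```text
clock: 31.1
tool_pos: [0.4773, -0.0672, 0.1637]
eef_rot: [0.993, -0.119, -0.005, -0.001]
contact_force: [1.1, 0.5, -2.0]
opening: 0.604
```

Run:
```python
from h import *
st()
plan([(.539,.162,.168,-.236)],.4,.03,.16)
```

```text
{'clock': 31.1, 'q': [0.2953, 0.609, -0.393, 2.0224, 0.3965, 0.5944, -0.6071], 'tool_pos': [0.4773, -0.0672, 0.1637], 'eef_rot': [0.9929, -0.1189, -0.0054, -0.0006], 'contact_force': [1.1315, 0.5376, -1.9997], 'opening': 0.6042}
[[0.4, 0.7, -29.7, -0.5, -0.0, 0.001, -0.0], [0.4, 0.7, -29.6, -0.5, -0.0, 0.001, -0.0], [0.4, 0.7, -29.7, -0.6, -0.0, 0.001, -0.0], [0.4, 0.7, -29.6, -0.5, -0.0, 0.002, -0.0], [0.4, 0.8, -29.7, -0.6, -0.0, 0.001, -0.001], [0.4, 0.8, -29.6, -0.5, -0.0, 0.002, -0.0], [0.4, 0.8, -29.7, -0.6, -0.0, 0.001, -0.001], [0.4, 0.7, -29.6, -0.5, -0.0, 0.002, -0.0]]
end [0.5389 0.162  0.168 ] left 0
```

Call:
play_rows:
  increments:
    - [0.4, 1, -29, -0.5, 0, 0.001, 0]
    - [0.4, 1, -30, -0.5, 0, 0.001, 0]
    - [0.4, 1, -30, -0.5, 0, 0.001, 0]
    - [0.4, 1, -30, -0.5, 0, 0.001, 0]
    - [0.4, 1, -30, -0.5, 0, 0.001, 0]
    - [0.4, 1, -28, -0.5, 0, 0.001, 0]
    - [0.4, 1, -20, -0.5, 0, 0.001, 0]
    - [0.4, 0, -10, 0, 0, 0, 0]

```text
clock: 32.1
tool_pos: [0.5315, 0.151, 0.166]
eef_rot: [0.994, -0.114, -0.003, -0.003]
contact_force: [-0.3, -0.8, -2.6]
opening: 0.603
```

Run:
```python
from h import *
st()
plan([(.539,.162,.120,-.236)],.4,.015,.16)
```

```text
{'clock': 32.1, 'q': [-0.1336, 0.675, -0.3691, 1.8272, 0.3423, 0.7036, -0.9203], 'tool_pos': [0.5315, 0.151, 0.166], 'eef_rot': [0.9935, -0.1137, -0.0026, -0.0034], 'contact_force': [-0.2533, -0.833, -2.6365], 'opening': 0.6032}
[[0.4, 1.3, -3.0, 11.5, -0.002, 0.002, 0.002], [0.4, 1.3, -3.1, 11.5, -0.001, 0.001, 0.002], [0.4, 1.2, -3.1, 11.5, -0.002, 0.002, 0.002], [0.4, 1.2, -3.0, 11.5, -0.001, 0.001, 0.002], [0.4, 0, 0, 0, 0, 0, 0], [0.4, 0, 0, 0, 0, 0, 0], [0.4, 0, 0, 0, 0, 0, 0], [0.4, 0, 0, 0, 0, 0, 0]]
end [0.539 0.162 0.12 ] left 0
```

Call:
play_rows:
  increments:
    - [0.4, 1.3, -3, 10, -0.002, 0.002, 0.002]
    - [0.4, 1.3, -3, 10, -0.002, 0.002, 0.002]
    - [0.4, 1.3, -3, 10, -0.001, 0.001, 0.002]
    - [0.4, 0.8, -2, 10, -0.001, 0.001, 0.002]
    - [0.4, 0, 0, 8, 0, 0, 0]
    - [0.4, 0, 0, 0, 0, 0, 0]
    - [0.4, 0, 0, 0, 0, 0, 0]
    - [0.4, 0, 0, 0, 0, 0, 0]

```text
clock: 33.1
tool_pos: [0.5377, 0.1587, 0.1134]
eef_rot: [0.993, -0.119, -0.001, 0.002]
contact_force: [1.0, 0.3, -3.2]
opening: 0.601
```

Run:
```python
from h import *
im=r.snapshot("side")
cv2.imwrite("pics/p1.png",cv2.resize(im[170:290,150:290,::-1],(700,600),interpolation=cv2.INTER_CUBIC))
st()
plan([(.539,.162,.0635,-.236)],.4,.008,.16)
```

```text
{'clock': 33.15, 'q': [-0.1847, 0.7582, -0.3151, 1.8443, 0.3886, 0.6033, -0.9819], 'tool_pos': [0.5378, 0.1587, 0.1135], 'eef_rot': [0.9929, -0.1192, -0.0009, 0.0017], 'contact_force': [0.4173, -0.1034, -2.8458], 'opening': 0.6019}
[[0.4, 0.1, -0.5, 7.1, 0.001, 0.0, -0.0], [0.4, 0.1, -0.5, 7.1, 0.0, 0.0, -0.0], [0.4, 0.1, -0.5, 7.2, 0.001, 0.0, -0.001], [0.4, 0.0, -0.5, 7.1, 0.0, 0.0, -0.0], [0.4, 0.1, -0.5, 7.2, 0.001, 0.0, -0.001], [0.4, 0.0, -0.5, 7.1, 0.0, 0.001, -0.0], [0.4, 0.1, -0.6, 7.2, 0.001, 0.0, -0.001], [0.4, 0, 0, 0, 0, 0, 0]]
end [0.539  0.162  0.0635] left 0
```

View pics/p1.png

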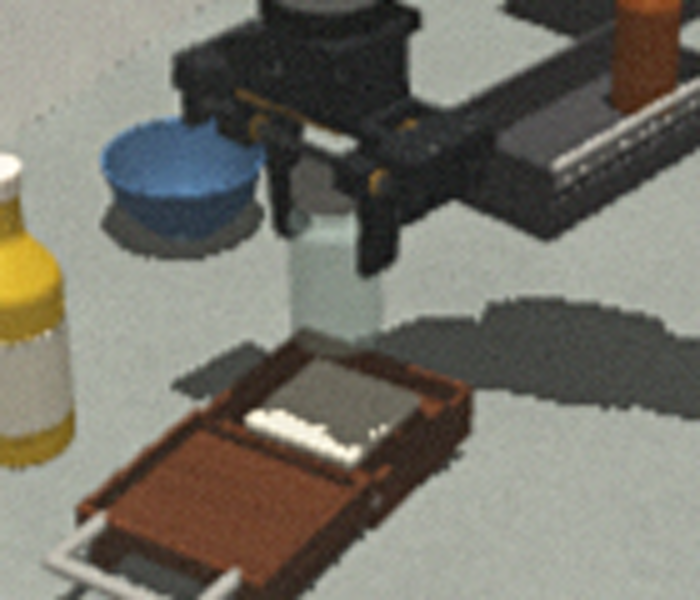

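Call:
play_rows:
  increments:
    - [0.4, 0.2, -1, 8, 0.002, 0, -0.001]
    - [0.4, 0.2, -1, 8, 0.001, 0, -0.001]
    - [0.4, 0, -1, 8, 0, 0, 0]
    - [0.4, 0, -0.5, 7, 0, 0, 0]
    - [0.4, 0, 0, 5, 0, 0, 0]
    - [0.4, 0, 0, 4, 0, 0, 0]
    - [0.4, 0, 0, 0, 0, 0, 0]
    - [0.4, 0, 0, 0, 0, 0, 0]

```text
clock: 34.15
tool_pos: [0.5392, 0.1624, 0.0707]
eef_rot: [0.993, -0.118, -0.001, -0.0]
contact_force: [0.1, -0.3, -2.6]
opening: 0.603
```

Run:
```python
from h import *
st()
plan([(.539,.162,.0625,-.236)],.4,.0015,.16)
```

```text
{'clock': 34.15, 'q': [-0.2113, 0.8258, -0.2777, 1.8628, 0.4225, 0.5119, -1.0126], 'tool_pos': [0.5392, 0.1624, 0.0707], 'eef_rot': [0.993, -0.118, -0.0006, -0.0], 'contact_force': [0.1006, -0.3341, -2.6436], 'opening': 0.6028}
[[0.4, -0.0, 0.1, 1.4, 0.0, 0.0, -0.0], [0.4, -0.0, 0.1, 1.4, 0.0, 0.0, -0.0], [0.4, -0.0, 0.1, 1.3, 0.0, 0.0, -0.0], [0.4, -0.0, 0.1, 1.4, 0.0, 0.0, -0.0], [0.4, -0.0, 0.0, 1.3, 0.0, 0.001, -0.0], [0.4, -0.1, 0.1, 1.4, 0.0, 0.0, -0.001], [0.4, 0, 0, 0, 0, 0, 0], [0.4, 0, 0, 0, 0, 0, 0]]
end [0.539  0.162  0.0625] left 0
```

Call:
play_rows:
  increments:
    - [0.4, 0, 0, 1.3, 0, 0, 0]
    - [0.4, 0, 0, 1.3, 0, 0, 0]
    - [0.4, 0, 0, 1.3, 0, 0, 0]
    - [0.4, 0, 0, 1.2, 0, 0, 0]
    - [0.4, 0, 0, 1, 0, 0, 0]
    - [0.4, 0, 0, 0.8, 0, 0, 0]
    - [0.4, 0, 0, 0, 0, 0, 0]
    - [0.4, 0, 0, 0, 0, 0, 0]

```text
clock: 35.15
tool_pos: [0.5396, 0.1625, 0.0638]
eef_rot: [0.993, -0.118, -0.0, -0.0]
contact_force: [0.3, 0.8, -3.4]
opening: 0.602
```

Run:
```python
from h import *
st()
im=r.snapshot("side")
cv2.imwrite("pics/p2.png",cv2.resize(im[190:290,160:280,::-1],(720,600),interpolation=cv2.INTER_CUBIC))
```

```text
{'clock': 35.15, 'q': [-0.2156, 0.8367, -0.2704, 1.8656, 0.4282, 0.4963, -1.0177], 'tool_pos': [0.5396, 0.1625, 0.0638], 'eef_rot': [0.993, -0.1181, -0.0002, -0.0003], 'contact_force': [0.2908, 0.8465, -3.4471], 'opening': 0.6019}
```

View pics/p2.png

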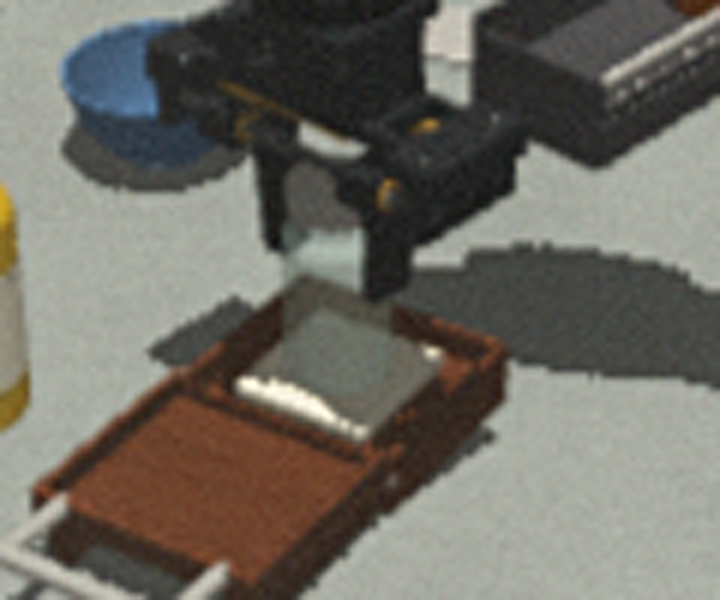

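The weight still hangs, so I'll lower gently until contact.

Call:
play_rows:
  increments:
    - [0.4, 0, 0, 0.8, 0, 0, 0]
    - [0.4, 0, 0, 0.8, 0, 0, 0]
    - [0.4, 0, 0, 0.8, 0, 0, 0]
    - [0.4, 0, 0, 0.6, 0, 0, 0]
    - [0.4, 0, 0, 0, 0, 0, 0]
    - [0.4, 0, 0, 0, 0, 0, 0]
    - [0.4, 0, 0, 0, 0, 0, 0]
    - [0.4, 0, 0, 0, 0, 0, 0]

```text
clock: 36.2
tool_pos: [0.5397, 0.1626, 0.0625]
eef_rot: [0.993, -0.118, 0.0, -0.0]
contact_force: [-0.8, 0.2, 1.3]
opening: 0.603
```

Contact: the force went from −3 to +1.3 N at exactly the expected height. I'll open the fingers.

Call:
play_rows:
  increments:
    - [0.65, 0, 0, 0, 0, 0, 0]
    - [0.7, 0, 0, 0, 0, 0, 0]
    - [0.8, 0, 0, 0, 0, 0, 0]
    - [1, 0, 0, 0, 0, 0, 0]
    - [1, 0, 0, 0, 0, 0, 0]
    - [1, 0, 0, 0, 0, 0, 0]
    - [1, 0, 0, 0, 0, 0, 0]
    - [1, 0, 0, 0, 0, 0, 0]

```text
clock: 37.2
tool_pos: [0.5406, 0.1631, 0.0624]
eef_rot: [0.993, -0.118, 0.001, -0.001]
contact_force: [0.1, 0.8, -0.1]
opening: 0.998
```

```bash
python3 -c "
from h import *
st()"
```

```text
{'clock': 37.2, 'q': [-0.2176, 0.8389, -0.2678, 1.8657, 0.4301, 0.491, -1.0196], 'tool_pos': [0.5406, 0.1631, 0.0624], 'eef_rot': [0.993, -0.1181, 0.0011, -0.0008], 'contact_force': [0.0549, 0.8497, -0.0696], 'opening': 0.9977}
```

Call:
play_rows:
  increments:
    - [1, 0, 0, -10, 0, 0, 0]
    - [1, 0, 0, -20, 0, 0, 0]
    - [1, 0, 0, -30, 0, 0, 0]
    - [1, 0, 0, -35, 0, 0, 0]
    - [1, 0, 0, -35, 0, 0, 0]
    - [1, 0, 0, -30, 0, 0, 0]
    - [1, 0, 20, -10, 0, 0, 0]
    - [1, 0, 40, 0, 0, 0, 0]

```text
clock: 38.2
tool_pos: [0.5264, 0.1075, 0.2431]
eef_rot: [0.993, -0.115, 0.003, -0.003]
contact_force: [1.3, -1.8, 0.5]
opening: 1.001
```

Call:
play_rows:
  increments:
    - [1, -20, 45, 0, 0, 0, 0]
    - [1, -20, 45, 0, 0, 0, 0]
    - [1, -10, 45, 0, 0, 0, 0]
    - [1, 0, 40, 0, 0, 0, 0]
    - [1, 0, 20, 0, 0, 0, 0]
    - [1, 0, 0, 0, 0, 0, 0]
    - [1, 0, 0, 0, 0, 0, 0]
    - [1, 0, 0, 0, 0, 0, 0]

```text
clock: 39.2
tool_pos: [0.4298, -0.0771, 0.2461]
eef_rot: [0.993, -0.116, 0.007, -0.002]
contact_force: [0.2, -0.4, -0.2]
opening: 1.001
```

Run:
```python
from h import *
st()
im=r.snapshot("side");cv2.imwrite("pics/f1.png",cv2.resize(im[160:290,140:310,::-1],(765,585),interpolation=cv2.INTER_CUBIC))
im=r.snapshot("top");cv2.imwrite("pics/f2.png",cv2.resize(im[130:230,125:345,::-1],(792,360),interpolation=cv2.INTER_CUBIC))
cv2.imwrite("pics/f3.png",cv2.resize(im[155:225,125:218,::-1],(744,560),interpolation=cv2.INTER_CUBIC))
```

```text
{'clock': 39.2, 'q': [0.388, 0.4151, -0.4487, 2.0635, 0.2699, 0.704, -0.4648], 'tool_pos': [0.4298, -0.0771, 0.2461], 'eef_rot': [0.9932, -0.116, 0.0068, -0.0022], 'contact_force': [0.2069, -0.4457, -0.1767], 'opening': 1.0013}
```

View pics/f1.png

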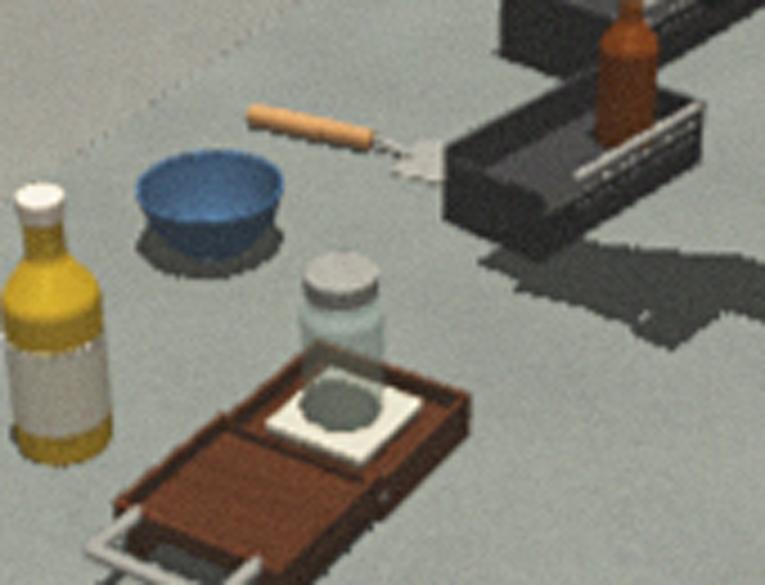

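View pics/f2.png

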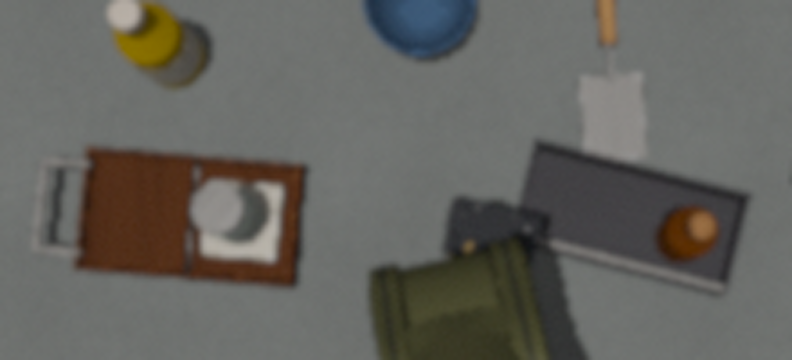

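View pics/f3.png

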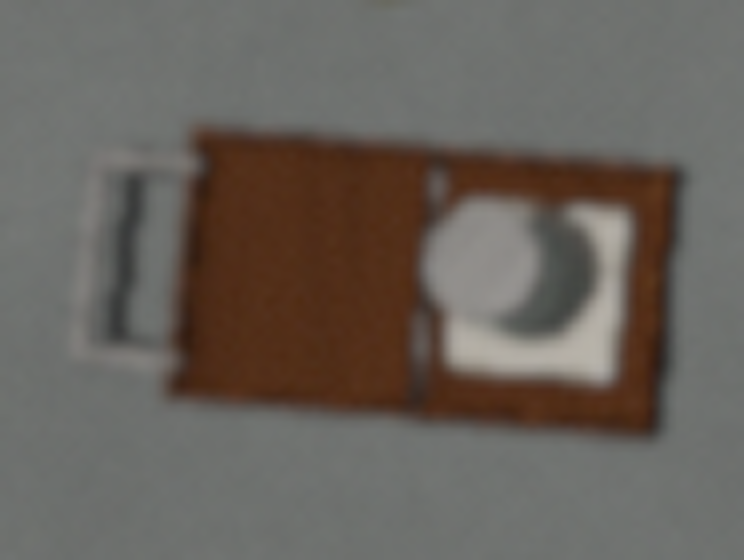

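Run:
```python
from h import *
for nm,u,v,z in(("lid",481,263,.14),):
    q=((u+.5)/8-.5+125,(v+.5)/8-.5+155);print(nm,"top",back("top",q,z).round(4))
k=4.5
for nm,u,v,z in(("lid",342,272,.14),("base",341,405,.03)):
    q=((u+.5)/k-.5+140,(v+.5)/k-.5+160);print(nm,"side",back("side",q,z).round(4))
pts=[(345,368),(423,405),(360,463),(267,422)]
print("coaster side",np.mean([back("side",((u+.5)/k-.5+140,(v+.5)/k-.5+160),.03) for u,v in pts],0).round(4))
print("expected base px in top crop",[(p+.5-o)*8-.5 for p,o in zip(proj("top",[.5394,.1618,.03]),(125,155))],[(p+.5-o)*8-.5 for p,o in zip(proj("top",[.5394,.1618,.14]),(125,155))])
```

```text
lid top [0.5395 0.1629 0.14  ]
lid side [0.5393 0.1616 0.14  ]
base side [0.546  0.1559 0.03  ]
coaster side [0.5364 0.1618 0.03  ]
expected base px in top crop [np.float64(536.1616563426103), np.float64(289.0077201256245)] [np.float64(483.62338822074), np.float64(263.23898744015673)]
```

Run:
```python
from h import *
im=r.snapshot("side");x0,y0,K=190,205,9
a=cv2.resize(im[y0:y0+65,x0:x0+60,::-1],None,fx=K,fy=K,interpolation=cv2.INTER_CUBIC)
t=np.linspace(0,2*np.pi,60)
def pt(X): q=proj("side",X);return [(q[0]-x0+.5)*K,(q[1]-y0+.5)*K]
for z,col in((.03,(0,0,255)),(.14,(0,255,0))):
    cv2.polylines(a,[np.int32([pt([.5394+.027*np.cos(s),.162+.027*np.sin(s),z]) for s in t])],True,col,1)
cv2.imwrite("pics/f4.png",a)
```

```text
(no output)
```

View pics/f4.png

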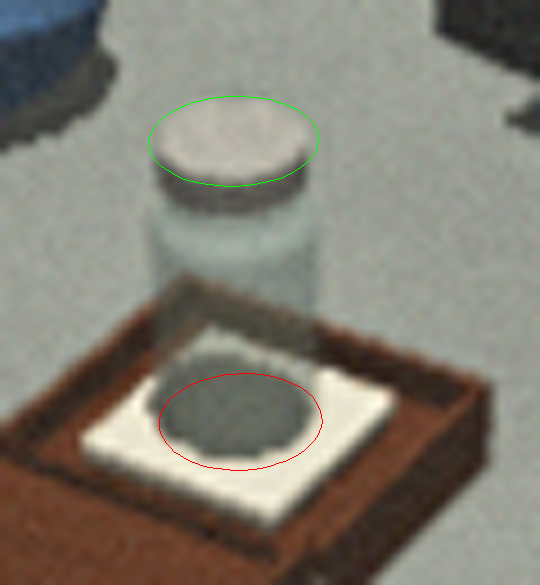

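Lid centre agrees in both views at (0.5394, 0.162), and so does the coaster centre. The dark ellipse under the jar is a few mm off, which is either the lid's shadow or a lean. I'll test that with the light direction and the jar's side edges.

Run:
```python
from h import *
# light direction: fingers' shadow of current tool and earlier gripper: use start picture hand shadow
print("hand shadow",back("top",(417,262),0).round(3))
im=r.snapshot("top");x0,y0,K=172,170,14
a=cv2.resize(im[y0:y0+40,x0:x0+40,::-1],None,fx=K,fy=K,interpolation=cv2.INTER_CUBIC)
a=(255*(a/255.)**.7).astype(np.uint8)
t=np.linspace(0,2*np.pi,60)
def pt(X): q=proj("top",X);return [(q[0]-x0+.5)*K,(q[1]-y0+.5)*K]
for z,rr,col in((.03,.027,(0,0,255)),(.14,.025,(0,255,0)),(.11,.027,(255,0,0))):
    cv2.polylines(a,[np.int32([pt([.5394+rr*np.cos(s),.162+rr*np.sin(s),z]) for s in t])],True,col,1)
cv2.imwrite("pics/f5.png",a)
b=cv2.imread("pics/top0.png");cv2.imwrite("pics/f6.png",cv2.resize(b[110:160,140:260],None,fx=6,fy=6,interpolation=cv2.INTER_CUBIC))
st()
```

```text
hand shadow [ 0.292 -0.661  0.   ]
{'clock': 39.4, 'q': [0.3885, 0.4155, -0.4481, 2.0637, 0.2701, 0.704, -0.4645], 'tool_pos': [0.4295, -0.0776, 0.2459], 'eef_rot': [0.9932, -0.1162, 0.0065, -0.0021], 'contact_force': [-0.1159, -0.2673, 0.7823], 'opening': 0.9993}
```

View pics/f5.png

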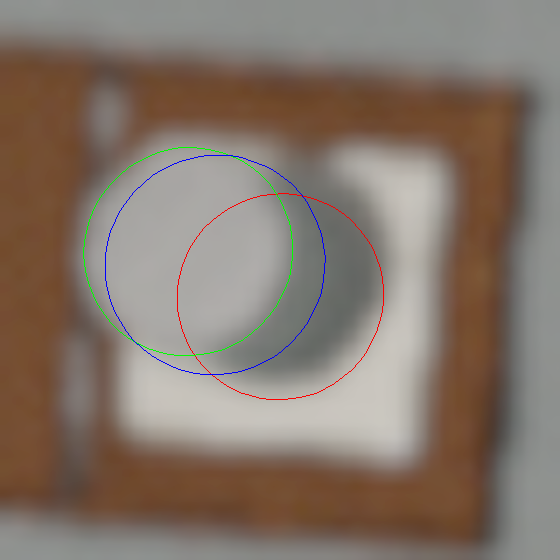

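View pics/f6.png

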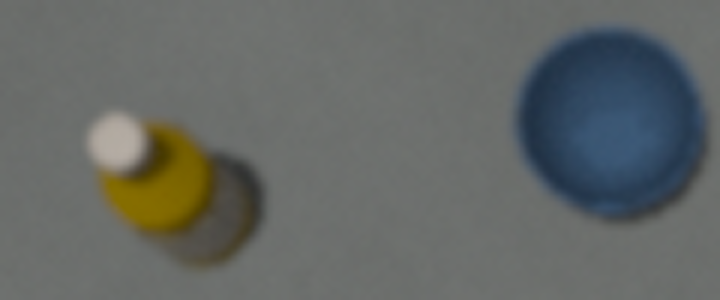

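Run:
```python
from h import *
im=r.snapshot("side");x0,y0,K=200,212,11
a=im[y0:y0+54,x0:x0+40,::-1].astype(float);a=(255*(a/255)**.6).astype(np.uint8)
a=cv2.resize(a,None,fx=K,fy=K,interpolation=cv2.INTER_CUBIC);b=a.copy()
t=np.linspace(0,2*np.pi,60)
def pt(X): q=proj("side",X);return [(q[0]-x0+.5)*K,(q[1]-y0+.5)*K]
for img,off,col in((b,(0,0),(0,0,255)),):
  for z in(.03,.06,.09,.115):
    k=(.14-z)/.11
    cv2.polylines(img,[np.int32([pt([.5394+off[0]*k+.027*np.cos(s),.162+off[1]*k+.027*np.sin(s),z]) for s in t])],True,col,1)
cv2.imwrite("pics/f7.png",cv2.resize(np.hstack([a,b]),(800,540)))
o=cv2.imread("pics/side0.png");q=proj("side",[.5625,-.1717,.085]);x0,y0=int(q[0])-20,int(q[1])-27
a=o[y0:y0+54,x0:x0+40].astype(float);a=(255*(a/255)**.5).astype(np.uint8);a=cv2.resize(a,None,fx=K,fy=K,interpolation=cv2.INTER_CUBIC);b=a.copy()
for z in(.03,.06,.09,.115): cv2.polylines(b,[np.int32([pt([.5625+.027*np.cos(s),-.1717+.027*np.sin(s),z]) for s in t])],True,(0,0,255),1)
cv2.imwrite("pics/f8.png",cv2.resize(np.hstack([a,b]),(800,540)))
```

```text
(no output)
```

View pics/f7.png

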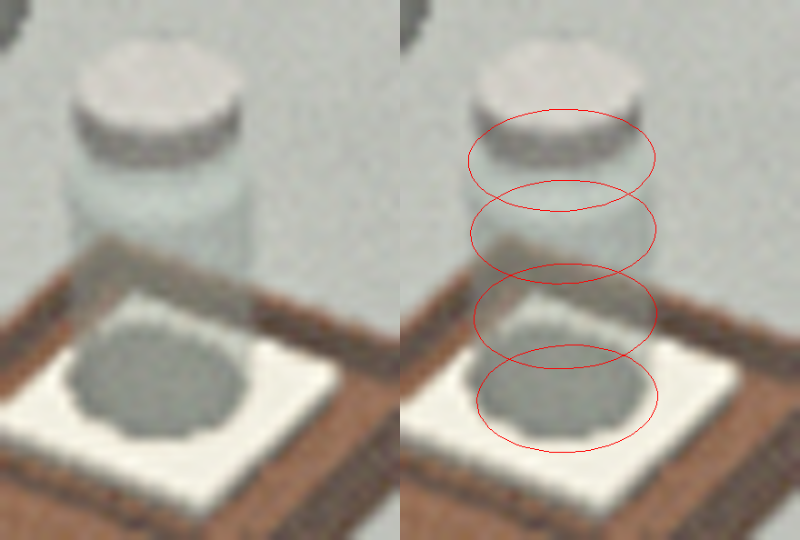

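View pics/f8.png

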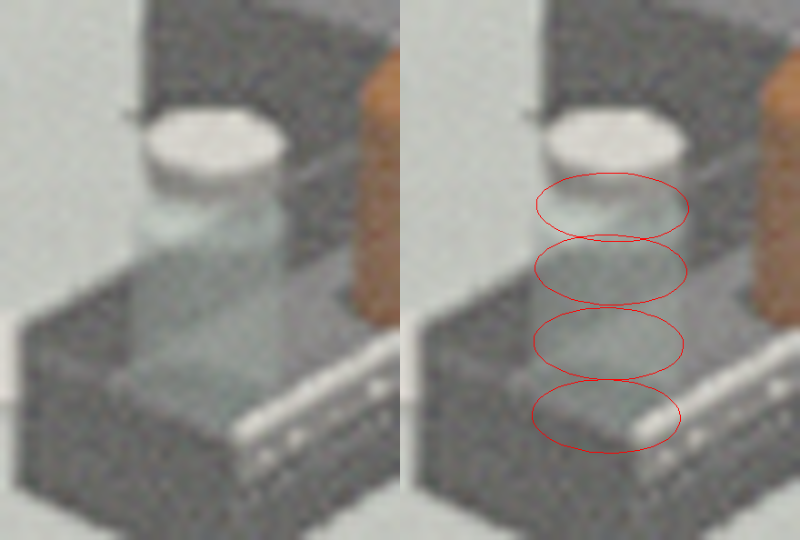

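The jar's side edges are near vertical, the lid stays centred, and pictures 0.3 s apart show no motion. A standing lean of about 3° on a flat coaster is not plausible, so the dark disc is most likely shading seen through the glass. The leaf is flat, the bystanders haven't moved, and the tool is clear, so I'll hand in.

Run:
```python
from plant import r
print(r.finish_job(), r.get_state()["clock"])
```

```text
the job is handed in; nothing more can be done
the job is handed in; nothing more can be done
```

The job is handed in, after about 39.5 s of the 72 s allowed. I raised the leaf by its handle to about 1.96 rad. The coaster tumbled cork side down into the fixed half, and I lowered the leaf flat while still holding it. I then lifted the jar over the rack's front rail, lowered it onto the coaster until I felt contact, and released it.

**Final checks**
- The lid centre was at (0.539, 0.162) in both views, within about 1 mm of the coaster centre I measured.
- The coaster is white side up.
- The handle is back at its starting pixels.
- The cruet, soap, bowl and spatula look unmoved. I checked them by eye only.
- The tool was clear of everything.

**What disagreed**
- **Fingertips:** the real fingertips sit about 28 mm above the reported TCP. My first pinch therefore closed just above the bar, touching nothing that registered, and I corrected for the offset from then on.
- **Bar in the grip:** the bar slid roughly 6 mm in the grip during the swing, with side forces of about 10 N.
- **Jar base:** the dark disc seen through the glass is about 5 mm off the expected base position in both views. I took this as shading rather than a lean, but could not prove it.

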